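Gauge the depth of a rig socket on an animation table

ROBOT

A 6-joint arm with a two-finger parallel gripper is mounted at the origin on the work surface. World frame = base frame: x ahead of the robot, y to its left, z up, the work surface at z = 0. Lengths are in mm, angles in rad, forces in N, time in s.
With the tool pointing down it reaches from about 275 to 750 mm from the base axis. Payload 10.2 kg.
Tool frame: the origin (TCP) lies between the finger pads; the fingertips stand 11 mm ahead of it and the grasp point (between the pads) lies 8 mm behind it (ctrl.tip_extent is the distance from the TCP to the fingertips, in mm); z points along the fingers, y is the direction in which the jaws open and shut (so a half turn about z gives the same grasp; the last joint's range is limited). The gripper opens to 85 mm and grips with 20 to 120 N. Pads are 22 mm wide; open, the fingers measure 114 mm over their backs; the gripper's body (76 mm by 85 mm) begins 54 mm behind the grasp point. The pads swing forward as they close: fully open they stand 13 mm farther back than shut.
Start: joints at [-1.371, 0.313, 1.498, -0, 1.331, -0.223], TCP at [215.404, -478.782, 219.094] pointing down, gripper open.
Joint ranges: [-2.94, 2.94], [-0.97, 2.17], [0.19, 2.56], [-1.23, 4.37], [0.02, 3.11], [-2.88, 2.88]. Speed limits (rad/s): [2.39, 2.39, 3.01, 3.14, 3.14, 3.14].

INTERFACE

Orientations are given as a unit quaternion [w, x, y, z].
In Python, from rig import ctrl gives the robot as it stands.
- The arm moves only by the tool apply_moves, never from a script. Its argument "commands" is a list of rows, each a list of 5 numbers: the finger opening in cm, from 0 to 8.54, then the shift along the tool's x, y, z in cm, then the turn about the tool's z in rad. In form: [[jaw, dx, dy, dz, roll], ...]. A call has 1 to 12 rows; each row shifts and turns the commanded pose from where the row before left it, along the tool's axes as they then stand; what a row does not reach is not made up. A row lasts 1/12 s, in which the tool goes at most 41.7 mm and 7.16 degrees, less where a joint would pass 70% of its speed; a pose out of reach is approached as far as the arm can. A call with a gripper value outside its range is refused whole. The fingers move at their own pace and stop on an object; "squeeze" is the grip in N (left out, the last holds). Time passes only in rows, so rows that do not move let the fingers close. It gives the time, the measured TCP pose, the force and the opening at its end, in the units of the state.
- ctrl.sense(): the state, without advancing time (a new reading comes with each control period).
- ctrl.capture(name): name is "side" or "top"; returns the picture (400x640x3 uint8, red, green, blue); there is no depth.
- ctrl.camera_info(name): a dict with "fov_y" (degrees; the focal length in pixels is half the picture's height over the tangent of half this angle, whatever the lens; pixels are square), "cx", "cy" (the principal point, pixels), "camera_from_world" (4x4, takes a point from world to camera coordinates). Camera axes: x right, y down, z forward; pixel columns grow to the right and rows downward; lengths in mm; the calibration is good to about 2 mm. A picture is of the moment at which its call begins. camera_info takes no time and is no camera call.
- ctrl.finish_job(): hands the job in, once; it reports no verdict.
The state is a dict: "time_s": time; "joints": joint angles; "dq": joint speeds; "tau": joint torques, N m; "eef_pos": TCP position; "ee_rot": TCP orientation; "force": force on the tool from outside, world axes, zero at the start; "wrist_torque": the same for the moment, N m; "grip_width": opening from 0.0 (shut) to 1.0 (fully open).
Only numpy, scipy, OpenCV 4.12 (cv2) and the standard library are available. Lean on these libraries where they do the work, as an engineer would, in place of code of your own. Each camera call takes 0.05 s, during which the arm holds its last target.

TASK

Find the depth of the socket in the aluminium rig block: swing its steel cover fully aside, take the depth gauge from its wooden stand and lower the rod into the socket, without dropping it in, until it touches the bottom. Then slide the gauge's stop bar down until it lies flat on the block, and leave the gauge standing in the socket with the bar set, without disturbing the props and supplies around.

Things in the scene. Friction and masses are not known exactly. Their poses are not given: they have to be found in the camera images.
- block: Fixed aluminium block 120 x 90 x 60 mm (its x, y, z), origin under its centre. A blind round socket, 12 mm across, opens at the middle of its top. The cover's pivot post (12 mm across, 14 mm tall) stands on top at x = +44 mm, y = 0. The gauge's bar can lie flat only roughly along the block's y and with the cover swung 1.4 rad or more; along x it strikes the post.
- bore_mouth (a point): Centre of the socket's mouth, on the top face of the block (60 mm above its underside). Axes as the block's.
- bore_bottom (a point): Centre of the socket's flat floor, 28 to 42 mm below the mouth, different each time. The floor does not give under hand forces.
- cover (a joint): Swing of the steel cover, rad: 0 = over the socket, pointing from the pivot post to block -x; grows towards block +y, to 1.9 at most. Starts at 0 to 0.35; stays where left (friction 0.04 N m). A flat bar 32 mm wide, 4 mm thick, lying on the block's top and reaching 75 mm from its vertical pivot axis at block x = +44 mm, y = 0.
- cover_tab (a point): Top centre of the upright tab near the cover's free end, 62 mm from the pivot axis. The tab is 20 mm long (along the cover), 10 mm thick (across it) and rises 28 mm above the cover's top face; this point is 92.5 mm above the table.
- stand: Fixed wooden stand 70 x 70 x 52 mm, origin at the centre of its underside; the gauge stands in its central hole, 15 mm across and 40 mm deep.
- gauge: Depth gauge, 96 mm tall, about 180 g: an upright steel rod 10 mm across with a round dark knob at its top, 24 mm across, 78 to 96 mm above the tip. Origin at the rod's lower tip, z up along the rod. The flat stop bar on the rod runs along the gauge's y.
- rod_tip (a point): The lower tip of the gauge's rod, on its axis.
- stop (a joint): How far the stop bar is slid down the rod, m: at v its underside is 56 mm - v above the tip. Starts at 0 to 0.010, always too high at first; travel 0.050. Friction holds it against its own weight and the gauge's; about 3.5 N slides it. The bar measures 18 x 80 x 8 mm (gauge x, y, z), centred on the rod.
- stop_face (a point): Centre of the stop bar's underside, on the rod's axis.
- house: Bystander: loose cardboard model house 64 x 52 x 82 mm, origin under its centre; stands about midway between block and stand.
- tree: Bystander: loose model tree with a round mauve crown, 108 mm tall, 48 mm across, origin under its centre; stands just off the block's -x side.
- jar: Bystander: loose amber jar 85 mm tall, 46 mm across, origin under its centre; stands just off the stand's +x side.
- tape: Bystander: loose roll of brown tape lying flat, 68 mm across, 20 mm tall, origin under its centre; lies just off the block's +x side.
- lamp: Bystander: small fixed lamp, foot 60 mm across, slim post, 220 mm tall; its head reaches 62 mm to +x. Origin under the foot.
Not all that is in view belongs to the job. There is more than one size of the gauge; the job needs the smallest.

How it is judged:
By the outcome, as a careful person would: the job done as asked, in the order asked, and still so for the second after the job is handed in, with the robot touching nothing.
It also fails if it takes over 70 s, if anything falls off the work surface, if the arm or the gripper's body presses on something with over 40 N, if the wrist force passes 120 N, or if a joint passes its speed limit or range.

## Working session

There is one attempt and no reset: what is moved stays moved. The work goes in short steps, Python scripts to look and compute and a tool call to move; the robot and the scene stay as the last step left them, time stands still between calls to the robot, and variables do not carry over. Pictures are saved under pics/ and viewed, and the job is handed in when it is done.

Besides the shell and the picture viewer there is one more tool, called after ">>>" by a JSON object that holds its "fn" and its "kwargs". apply_moves: Moves the arm, as the interface text tells. Its arguments: {"type":"object","properties":{"commands":{"type":"array"},"squeeze":{"type":"number"}},"required":["commands"]}

```bash
mkdir -p pics; ls; python3 - <<'E'
from rig import ctrl
import cv2,json
for n in("side","top"):
    im=ctrl.capture(n); cv2.imwrite(f"pics/{n}0.png",im[:,:,::-1])
    i=ctrl.camera_info(n); print(n,i)
print(ctrl.sense(), ctrl.tip_extent)
E
```

```text
pics
side {'fov_y': 51.7188872172801, 'cx': 314.28444478381743, 'cy': 199.7216120064758, 'camera_from_world': array([[-9.44117924e-01, -3.29567975e-01,  5.12796424e-03,
         5.53320522e+02],
       [-1.87438034e-01,  5.24029062e-01, -8.30819190e-01,
         1.69569509e+02],
       [ 2.71124196e-01, -7.85352464e-01, -5.56518803e-01,
         7.00495799e+02],
       [ 0.00000000e+00,  0.00000000e+00,  0.00000000e+00,
         1.00000000e+00]])}
top {'fov_y': 47.830537079728956, 'cx': 320.63466245789164, 'cy': 200.99853241570898, 'camera_from_world': array([[-2.56115209e-03, -9.99295597e-01,  3.74399464e-02,
        -2.22059235e+01],
       [-9.86140673e-01, -3.68711854e-03, -1.65870365e-01,
         6.17934289e+02],
       [ 1.65891571e-01, -3.73458731e-02, -9.85436590e-01,
         7.99528124e+02],
       [ 0.00000000e+00,  0.00000000e+00,  0.00000000e+00,
         1.00000000e+00]])}
{'time_s': 0.1, 'joints': array([-1.37138246e+00,  3.13386943e-01,  1.49833603e+00, -1.83127996e-05,
        1.33104834e+00, -2.23381792e-01]), 'dq': array([-0.000429  , -0.00015511, -0.00095531, -0.00166296, -0.00107015,
       -0.00149604]), 'tau': array([ 2.67079457e-03, -4.12899756e+01, -2.60142875e+01, -1.73769963e-04,
        3.00097672e-03,  1.03293604e-05]), 'eef_pos': array([ 215.35642358, -478.5254776 ,  218.60540199]), 'ee_rot': array([-5.89392581e-04,  9.77737940e-01,  2.09828912e-01, -1.83026701e-06]), 'force': array([-0.14506928,  1.10756955,  0.15699243]), 'wrist_torque': array([ 0.04357535, -0.0073338 ,  0.00605695]), 'grip_width': 0.9969052311751836} 11.0
```

View pics/side0.png

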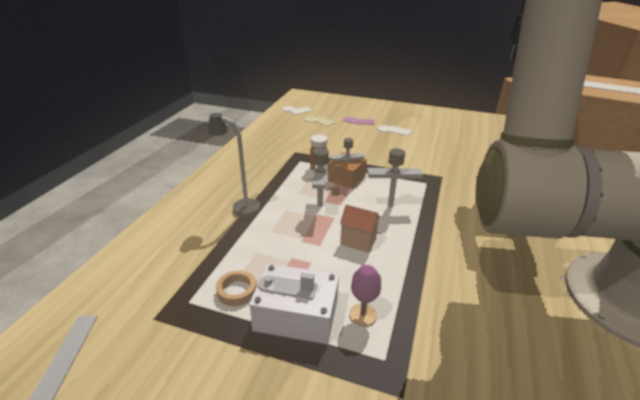

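View pics/top0.png

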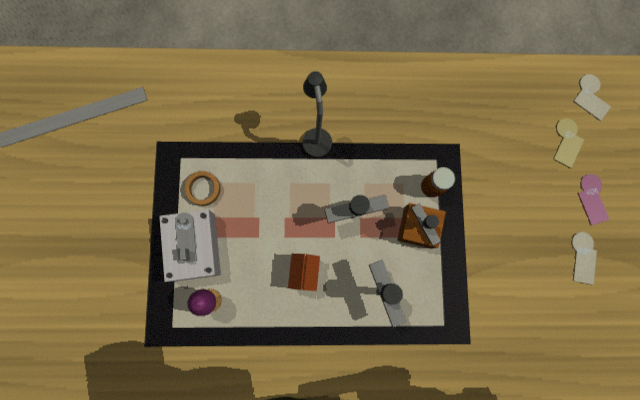

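```bash
cat > h.py <<'E'
import numpy as np,cv2
from rig import ctrl
def cam(n):
    i=ctrl.camera_info(n);f=200/np.tan(np.radians(i["fov_y"]/2));return f,i["cx"],i["cy"],np.array(i["camera_from_world"])
def ray(n,u,v):
    f,cx,cy,T=cam(n);R=T[:3,:3];d=R.T@np.array([(u-cx)/f,(v-cy)/f,1]);return -R.T@T[:3,3],d
def onz(n,u,v,z):
    c,d=ray(n,u,v);return c+d*(z-c[2])/d[2]
def proj(n,p):
    f,cx,cy,T=cam(n);q=T[:3,:3]@np.array(p,float)+T[:3,3];return np.array([f*q[0]/q[2]+cx,f*q[1]/q[2]+cy])
def tri(a,b):
    c1,d1=ray("side",*a);c2,d2=ray("top",*b);d1/=np.linalg.norm(d1);d2/=np.linalg.norm(d2)
    s=np.linalg.lstsq(np.c_[d1,-d2],c2-c1,rcond=None)[0];p=c1+d1*s[0];q=c2+d2*s[1];return (p+q)/2,np.linalg.norm(p-q)
def crop(im,x0,y0,w,h,s,name):
    cv2.imwrite(f"pics/{name}.png",cv2.resize(im[y0:y0+h,x0:x0+w],None,fx=s,fy=s,interpolation=cv2.INTER_CUBIC))
E
python3 - <<'E'
from h import *
t=cv2.imread("pics/top0.png");s=cv2.imread("pics/side0.png")
crop(t,310,155,160,120,5,"t_stand");crop(t,150,170,100,150,4,"t_block")
crop(s,290,120,160,120,5,"s_stand");crop(s,200,250,200,100,4,"s_block")
E
```

```text
(no output)
```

View pics/t_stand.png

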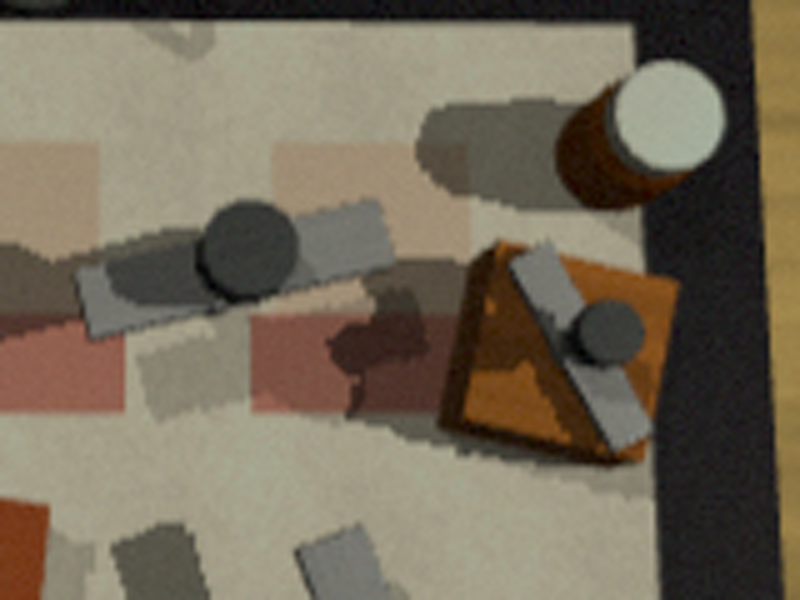

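View pics/s_stand.png

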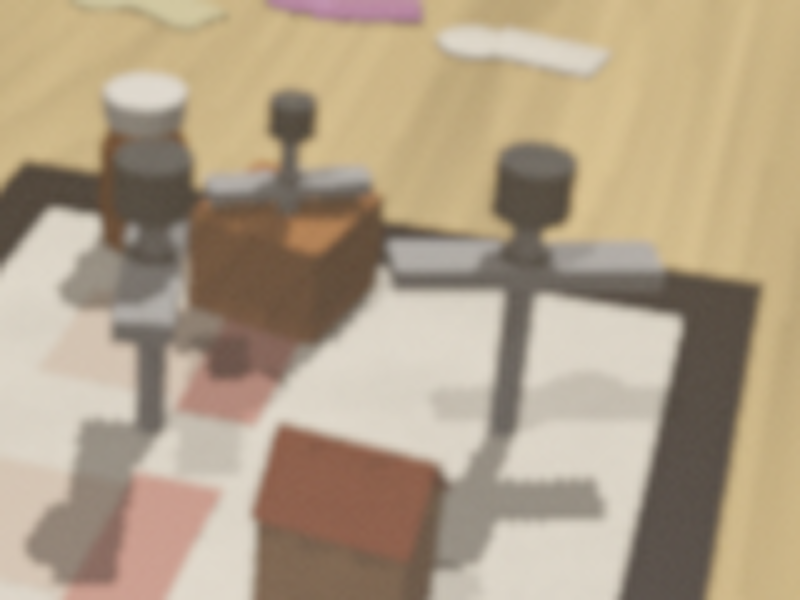

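View pics/t_block.png

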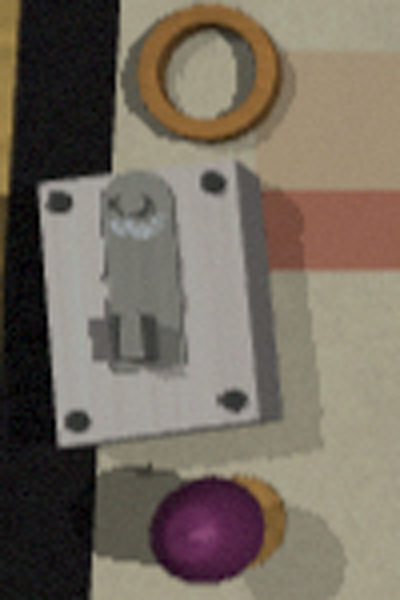

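View pics/s_block.png

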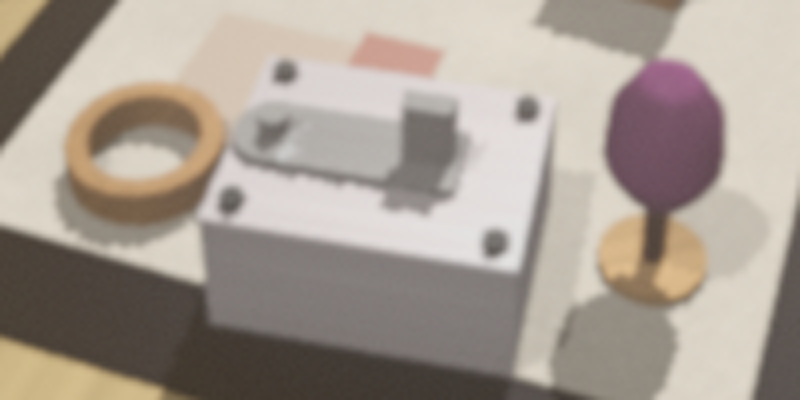

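```bash
python3 - <<'E'
from h import *
np.set_printoptions(precision=1,suppress=True)
g=lambda n,x0,y0,s,u,v:onz_(n,x0+(u+.5)/s-.5,y0+(v+.5)/s-.5)
px=lambda x0,y0,s,u,v:(x0+(u+.5)/s-.5,y0+(v+.5)/s-.5)
T=lambda u,v:px(150,170,4,u,v); S=lambda u,v:px(200,250,4,u,v)
TS=lambda u,v:px(310,155,5,u,v); SS=lambda u,v:px(290,120,5,u,v)
print("block top corners")
ct=[onz("top",*T(*c),60) for c in [(38,183),(240,160),(262,418),(58,446)]]
cs=[onz("side",*S(*c),60) for c in [(203,220),(268,58),(555,98),(520,272)]]
for a,b in zip(ct,cs):print(a,b)
for c in(ct,cs):
    c=np.array(c);print("centre",c.mean(0),"x dir",(c[0]+c[1]-c[2]-c[3])/2,"y",(c[0]+c[3]-c[1]-c[2])/2)
print("screws",[onz("top",*T(*c),60) for c in [(59,202),(213,182),(233,400),(77,421)]])
print("screws side",[onz("side",*S(*c),60) for c in [(231,200),(285,72),(528,110),(495,243)]])
print("tab top", onz("top",*T(133,312),92.5),onz("side",*S(430,98),92.5), tri(S(430,98),T(133,312)))
print("post", tri(S(272,127),T(136,203)), onz("top",*T(136,203),74))
print("knob", tri(SS(293,97),TS(610,333)))
print("stand corners z52",[onz("top",*TS(*c),52) for c in [(500,245),(680,283),(642,462),(460,425)]])
print("bar ends tri", tri(SS(208,185),TS(530,255)),tri(SS(372,178),TS(632,440)))
print("jar top",onz("top",*TS(668,117),85),"side",onz("side",*SS(146,92),85))
print("other gauges knob",tri(SS(153,150),TS(247,250)),tri(SS(537,157),(391,293)))
print("house",[onz("top",u,v,82) for u,v in [(304,254),(302,289)]])
print("lamp",[onz("top",u,v,z) for u,v,z in [(317,142,0),(315,84,210)]])
print("tree",tri(((665+.5)/4+199.5,(90+.5)/4+249.5),(202,302)), "tape",onz("top",202,188,20))
E
```

```text
block top corners
[588.7 275.2  60. ] [589.3 277.7  60. ]
[599.7 183.7  60. ] [603.3 190.3  60. ]
[482.  169.4  60. ] [485.  173.1  60. ]
[469.9 259.6  60. ] [471.8 261.7  60. ]
centre [535.1 222.   60. ] x dir [118.3  14.9   0. ] y [-11.6  90.9   0. ]
centre [537.4 225.7  60. ] x dir [117.9  16.6   0. ] y [-13.6  88.1   0. ]
screws [array([580. , 265.2,  60. ]), array([589.4, 195.6,  60. ]), array([490.1, 182.7,  60. ]), array([480.9, 251.8,  60. ])]
screws side [array([583.9, 265.4,  60. ]), array([593.3, 195.5,  60. ]), array([493.2, 183.1,  60. ]), array([484.4, 252.1,  60. ])]
tab top [527.7 220.7  92.5] [520.6 221.4  92.5] (array([524.5, 220.2,  90.9]), np.float64(6.621924951891875))
post (array([581. , 229.7,  64.6]), np.float64(4.057329266741106)) [577.9 226.5  74. ]
knob (array([ 575.2, -214.8,  109.3]), np.float64(4.687949832166377))
stand corners z52 [array([ 613.6, -191.1,   52. ]), array([ 599.2, -259.5,   52. ]), array([ 531.3, -241.8,   52. ]), array([ 545.2, -173.5,   52. ])]
bar ends tri (array([ 610.3, -198.7,   64.7]), np.float64(5.130096419307205)) (array([ 539.9, -234.8,   63.4]), np.float64(2.5036869942026727))
jar top [ 656.4 -247.5   85. ] side [ 660.2 -245.2   85. ]
other gauges knob (array([599.9, -82.8, 140.3]), np.float64(5.610712828697061)) (array([ 451.5, -133.9,  138.7]), np.float64(2.623849005135233))
house [array([517. ,   9.2,  82. ]), array([455.7,  12.5,  82. ])]
lamp [array([749.3, -16.7,   0. ]), array([781.4,  -7.3, 210. ])]
tree (array([436.9, 184.7,  90. ]), np.float64(4.795172376913544)) tape [648.2 208.4  20. ]
```

```bash
cat >> h.py <<'E'
def R():
    w,x,y,z=ctrl.sense()["ee_rot"]
    from scipy.spatial.transform import Rotation as Ro
    return Ro.from_quat([x,y,z,w]).as_matrix()
def go(*p):
    s=ctrl.sense();d=R().T@(np.array(p)-s["eef_pos"])/10
    M=R();print("shift cm",d.round(2),"rows>=",round(np.linalg.norm(d)/4.17,1),"toolx angle",round(np.arctan2(M[1,0],M[0,0]),3),"tilt",M[2].round(3))
C=np.array([537,224.]);a=0.13
def B(x,y,yaw=a):return C+np.array([x*np.cos(yaw)-y*np.sin(yaw),x*np.sin(yaw)+y*np.cos(yaw)])
E
python3 -c "
from h import *
print(B(-18,-38)); go(*B(-18,-38),150)"
```

```text
[524.07798333 183.98723347]
shift cm [ 55.34 -47.74   6.93] rows>= 17.6 toolx angle 0.423 tilt [ 0.    -0.001 -1.   ]
```

>>> {"fn": "apply_moves", "kwargs": {"commands": [[0,2.77,-2.39,0,0],[0,2.77,-2.39,0,0],[0,2.77,-2.39,0,0],[0,2.77,-2.39,0,0],[0,2.77,-2.39,0,0],[0,2.77,-2.39,0,0],[0,2.77,-2.39,0,0],[0,2.77,-2.39,0,0],[0,2.77,-2.39,0,0],[0,2.77,-2.39,0,0]], "squeeze": 20}}

```text
time_s: 0.93
eef_pos: [370.2, -145.4, 219.1]
ee_rot: [-0.0, 0.978, 0.21, 0.0]
force: [0.8, -1.3, -0.1]
grip_width: 0.002
```

>>> {"fn": "apply_moves", "kwargs": {"commands": [[0,2.77,-2.39,0,0],[0,2.77,-2.39,0,0],[0,2.77,-2.39,0,0],[0,2.77,-2.39,0,0],[0,2.77,-2.39,0,0],[0,2.77,-2.39,0,0],[0,2.77,-2.39,0,0],[0,2.77,-2.39,0,0],[0,2.77,-2.39,0,0],[0,2.77,-2.39,0,0],[0,0,0,0,0.1],[0,0,0,0,0.1]]}}

```text
time_s: 1.93
eef_pos: [524.5, 186.1, 218.1]
ee_rot: [-0.0, 0.994, 0.11, -0.001]
force: [1.7, 0.3, -0.5]
grip_width: -0.001
```

>>> {"fn": "apply_moves", "kwargs": {"commands": [[0,0,0,0,0.1],[0,0,0,0,0]]}}

```text
time_s: 2.1
eef_pos: [524.3, 184.7, 218.6]
ee_rot: [0.0, 0.998, 0.06, -0.001]
force: [0.3, 0.3, -0.0]
grip_width: -0.001
```

```bash
python3 -c "
from h import *
go(*B(-18,-38),150);go(*B(-18,-38),84);print(ctrl.sense()['joints'],ctrl.sense()['grip_width'],ctrl.sense()['force'])"
```

```text
shift cm [-0.02  0.06  6.86] rows>= 1.6 toolx angle 0.12 tilt [-0.001  0.    -1.   ]
shift cm [-0.02  0.06 13.46] rows>= 3.2 toolx angle 0.12 tilt [-0.001  0.    -1.   ]
[ 1.27846437e-01  3.82126105e-01  1.40244933e+00 -2.08601606e-06
  1.35805029e+00  1.57885438e+00] -0.0014857060398520722 [ 0.26702186  0.31851318 -0.02810227]
```

>>> {"fn": "apply_moves", "kwargs": {"commands": [[0,0,0,2,0],[0,0,0,2,0],[0,0,0,2,0],[0,0,0,2,0],[0,0,0,2,0],[0,0,0,2,0],[0,0,0,0.7,0],[0,0,0,0.7,0],[0,0,0,0,0]]}}

```text
time_s: 2.85
eef_pos: [524.2, 184.3, 84.5]
ee_rot: [0.0, 0.998, 0.062, -0.001]
force: [-0.1, 0.4, 0.2]
grip_width: -0.003
```

```bash
python3 - <<'E'
from h import *
t=ctrl.capture("top")[:,:,::-1];s=ctrl.capture("side")[:,:,::-1]
a=cv2.resize(t[170:320,140:290],(400,400));b=cv2.resize(s[230:360,190:390],(615,400));cv2.imwrite("pics/p1.png",np.hstack([a,b])[:, :800])
cv2.imwrite("pics/p1t.png",t);cv2.imwrite("pics/p1s.png",s)
print(ctrl.sense()['eef_pos'],ctrl.sense()['force'])
th=np.linspace(0,1.75,8)
E
```

```text
[524.95115485 184.48148419  85.93493265] [-0.22414644  0.60645136  0.47165077]
```

View pics/p1.png

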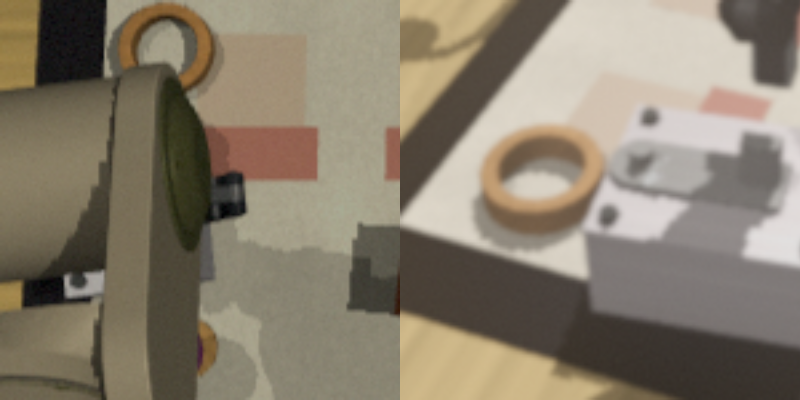

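View pics/p1s.png

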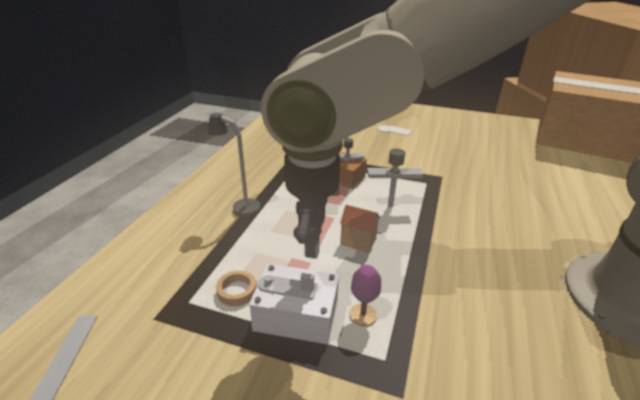

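View pics/p1t.png

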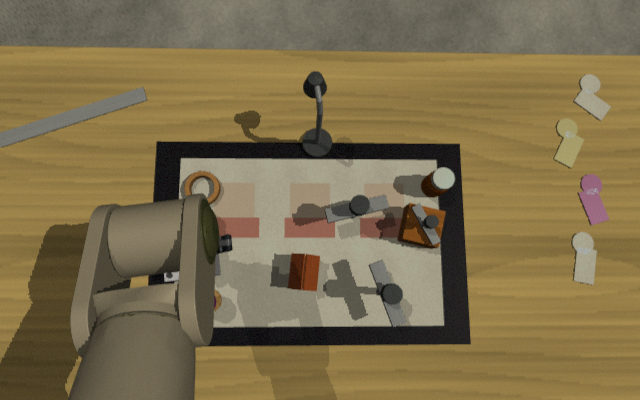

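```bash
python3 - <<'E'
from h import *
s=cv2.imread("pics/p1s.png");crop(s,250,180,150,140,5,"p1c")
print(proj("side",(524.5,184.4,73.5)),proj("side",(524.5,184.4,150)))
E
```

```text
[312.86202146 266.81441657] [313.02691513 228.7788173 ]
```

View pics/p1c.png

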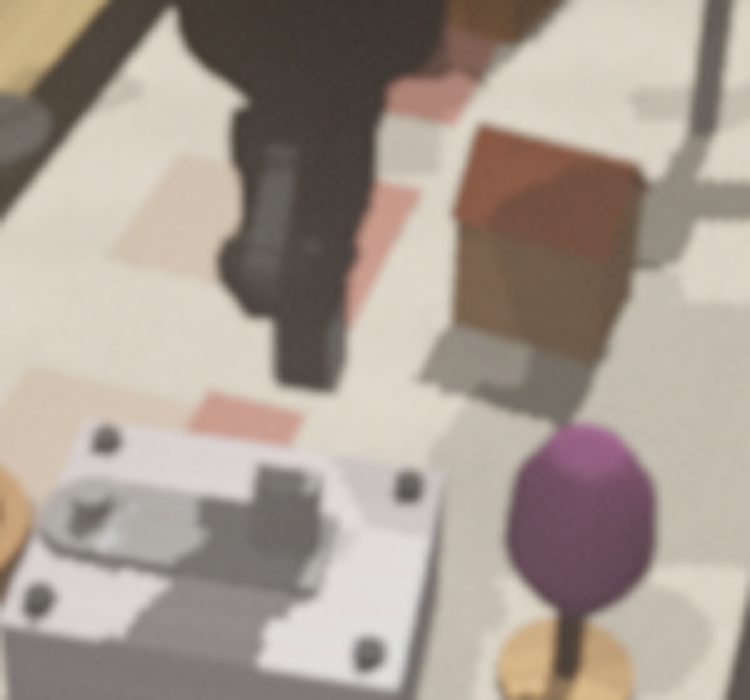

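```bash
python3 - <<'E'
from h import *
t=cv2.imread("pics/p1t.png");crop(t,190,200,80,80,8,"p1tc")
for z in (73.5,95,120,150):print(z,proj("top",(524.5,184.4,z)))
print(ctrl.sense())
E
```

```text
73.5 [206.06187364 250.07101368]
95 [203.4355239  249.34754358]
120 [200.19783827 248.45567121]
150 [196.02488002 247.30616303]
{'time_s': 2.95, 'joints': array([1.27376821e-01, 5.16841145e-01, 1.56808032e+00, 4.18764938e-06,
       1.05546124e+00, 1.57464808e+00]), 'dq': array([ 0.00205016, -0.00949267, -0.00582571,  0.0004979 , -0.0014285 ,
        0.00482541]), 'tau': array([-4.14904940e-02, -4.59564936e+01, -2.19779849e+01, -9.59920762e-04,
       -1.90357195e-02, -1.45128139e-02]), 'eef_pos': array([524.95115485, 184.48148419,  85.93493265]), 'ee_rot': array([-4.14851193e-05,  9.98093182e-01,  6.17222359e-02,  6.03553632e-04]), 'force': array([-0.22414644,  0.60645136,  0.47165077]), 'wrist_torque': array([-0.03242382,  0.00955927, -0.03822051]), 'grip_width': 0.0013370098154383242}
```

View pics/p1tc.png

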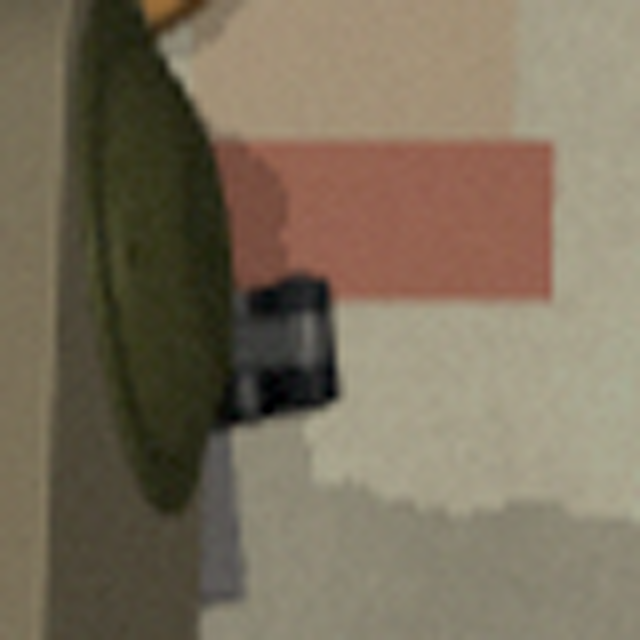

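```bash
python3 - <<'E'
from h import *
for z in (65,73.5,80,90):print(onz("side",312.4,257.6,z))
print(proj("side",(524.5,184.4,215)),[onz("top",232,243,z) for z in (90,110,130,150,170)])
print([proj("side",(524.5,184.4+dy,z)) for dy,z in((42,130),(-42,130),(7,73.5),(-7,73.5),(0,73.5+43+20))])
E
```

```text
[535.6011736  155.12400678  65.        ]
[532.45484919 164.09458463  73.5       ]
[530.04883641 170.95443829  80.        ]
[526.34727829 181.5080593   90.        ]
[313.18610143 192.05971879] [array([535.92535483, 136.06100628,  90.        ]), array([534.44641989, 132.91293276, 110.        ]), array([532.96748496, 129.76485925, 130.        ]), array([531.48855003, 126.61678574, 150.        ]), array([530.00961509, 123.46871222, 170.        ])]
[array([303.27022003, 256.74778398]), array([321.72017938, 223.45308798]), array([311.38885261, 269.70389905]), array([314.31074049, 263.97289014]), array([312.99617579, 235.86938161])]
```

```bash
python3 - <<'E'
from h import *
s=ctrl.capture("side")[:,:,::-1];crop(s,250,180,150,140,5,"p2c")
print(ctrl.sense()['eef_pos'])
E
```

```text
[525.06807857 184.48394418  86.1294357 ]
```

View pics/p2c.png

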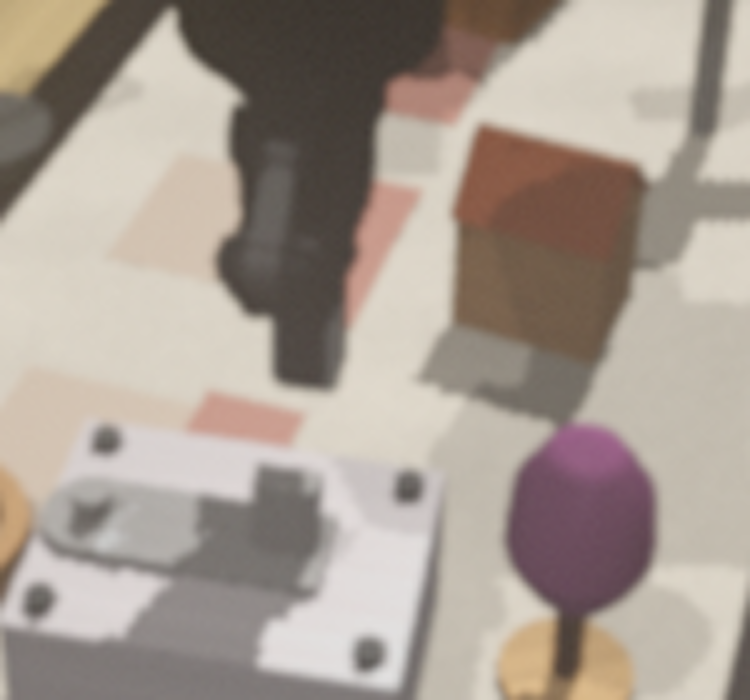

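```bash
cat >> h.py <<'E'
def fc(th):
    s=5+11*abs(np.sin(th))+14.5*abs(np.cos(th));return B(44-62*np.cos(th)-s*np.sin(th),62*np.sin(th)-s*np.cos(th))
E
python3 - <<'E'
from h import *
M=R();p=ctrl.sense()['eef_pos'][:2]
for th in np.linspace(0,1.7,14):
    q=fc(th);print(round(th,2),q.round(0),(M[:2,:2].T@(q-p)/10).round(2));p=q
E
```

```text
0.0 [522. 202.] [-0.12 -1.81]
0.13 [519. 209.] [-0.22 -0.69]
0.26 [516. 216.] [-0.14 -0.75]
0.39 [515. 224.] [-0.04 -0.79]
0.52 [515. 232.] [ 0.06 -0.82]
0.65 [515. 241.] [ 0.18 -0.83]
0.78 [517. 249.] [ 0.31 -0.82]
0.92 [521. 258.] [ 0.44 -0.79]
1.05 [526. 266.] [ 0.57 -0.74]
1.18 [532. 273.] [ 0.69 -0.66]
1.31 [539. 280.] [ 0.8  -0.56]
1.44 [547. 285.] [ 0.9  -0.43]
1.57 [557. 289.] [ 0.97 -0.29]
1.7 [563. 292.] [ 0.65 -0.18]
```

>>> {"fn": "apply_moves", "kwargs": {"commands": [[0,0,0,0.4,0],[0,0,0,0.4,0],[0,0,0,0,0]]}}

```text
time_s: 3.25
eef_pos: [524.2, 184.4, 76.5]
ee_rot: [0.0, 0.998, 0.061, -0.0]
force: [-0.1, -0.1, -0.4]
grip_width: -0.004
```

>>> {"fn": "apply_moves", "kwargs": {"commands": [[0,-0.1,-0.9,-0.1,0],[0,0,-0.9,0,0],[0,-0.2,-0.7,0,0],[0,-0.1,-0.75,0,0],[0,0,0,0,0]]}}

```text
time_s: 3.67
eef_pos: [516.0, 217.8, 78.2]
ee_rot: [-0.0, 0.998, 0.062, 0.0]
force: [-0.5, -0.2, 0.2]
grip_width: -0.004
```

```bash
python3 - <<'E'
from h import *
s=ctrl.capture("side")[:,:,::-1];crop(s,230,200,150,140,5,"p3c")
print(ctrl.sense()['eef_pos'],ctrl.sense()['force'])
E
```

```text
[516.20194828 217.13784901  78.15599449] [ 0.44827659 -0.06663115  0.64162413]
```

View pics/p3c.png

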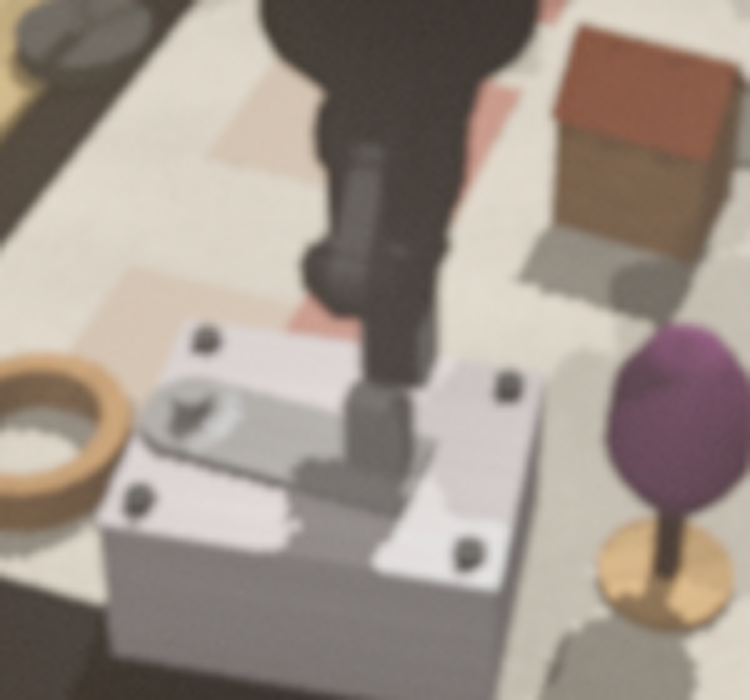

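>>> {"fn": "apply_moves", "kwargs": {"commands": [[0,0,-0.8,0,0],[0,0.1,-0.8,0,0],[0,0.2,-0.8,0,0],[0,0.3,-0.8,0,0],[0,0.45,-0.8,0,0],[0,0.55,-0.75,0,0],[0,0.7,-0.65,0,0],[0,0.8,-0.55,0,0],[0,0.9,-0.45,0,0],[0,0.95,-0.3,0,0],[0,0.65,-0.2,0,0],[0,0,0,0,0]]}}

```text
time_s: 4.72
eef_pos: [564.5, 292.4, 77.9]
ee_rot: [-0.0, 0.998, 0.061, 0.0]
force: [-0.2, -0.5, -0.1]
grip_width: 0.005
```

```bash
python3 - <<'E'
from h import *
s=ctrl.capture("side")[:,:,::-1];crop(s,210,220,150,140,5,"p4c")
print(ctrl.sense()['eef_pos'],ctrl.sense()['force'])
E
```

```text
[563.85845038 292.03479296  77.76686565] [-0.66475839  0.56304727 -0.00743381]
```

View pics/p4c.png

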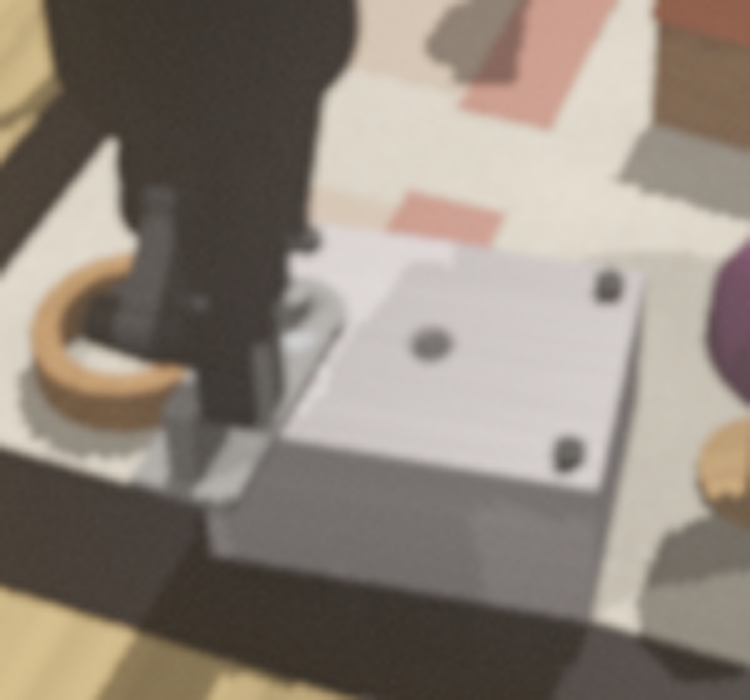

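```bash
python3 - <<'E'
from h import *
print(proj("side",(564,292.2,66.8)),onz("side",296,288.4,60))
print(proj("side",(564,292.2,85)))
go(480,0,220)
E
```

```text
[261.45791839 313.27807077] [537.77164853 224.85505368  60.        ]
[260.59678627 304.45238124]
shift cm [-11.91  27.95 -14.23] rows>= 8.0 toolx angle 0.123 tilt [-0. -0. -1.]
```

>>> {"fn": "apply_moves", "kwargs": {"commands": [[0,-0.6,0.2,0,0],[0,0,0,-3,0],[0,0,0,-3,0],[0,0,0,-3,0],[0,0,0,-3,0],[0,0,0,-3,0]]}}

```text
time_s: 5.27
eef_pos: [557.0, 288.6, 229.7]
ee_rot: [-0.0, 0.998, 0.061, -0.0]
force: [-0.6, 0.0, 0.1]
grip_width: 0.007
```

```bash
python3 - <<'E'
from h import *
np.set_printoptions(precision=1,suppress=True)
px=lambda x0,y0,s,u,v:(x0+(u+.5)/s-.5,y0+(v+.5)/s-.5)
TS=lambda u,v:px(310,155,5,u,v); SS=lambda u,v:px(290,120,5,u,v)
print("knob top z108", onz("top",*TS(611,331),108),onz("side",*SS(293,100),108))
e=[onz("top",*TS(u,v),71) for u,v in[(545,240),(510,262),(652,432),(617,452)]];print(e)
d=(e[0]+e[1]-e[2]-e[3])/2;print("bar ang",np.arctan2(d[1],d[0]),np.linalg.norm(d),"mid",sum(e)/4)
print("stand centre",np.mean([[613.6,-191.1],[599.2,-259.5],[531.3,-241.8],[545.2,-173.5]],0))
go(480,0,230)
E
```

```text
knob top z108 [ 573.8 -216.1  108. ] [ 577.4 -214.2  108. ]
[array([ 612.4, -203.5,   71. ]), array([ 604.1, -190. ,   71. ]), array([ 541.1, -240.3,   71. ]), array([ 533.7, -227. ,   71. ])]
bar ang 0.48056958050960824 79.89297846576964 mid [ 572.8 -215.2   71. ]
stand centre [ 572.3 -216.5]
shift cm [-11.2  27.7  -0. ] rows>= 7.2 toolx angle 0.123 tilt [-0. -0. -1.]
```

>>> {"fn": "apply_moves", "kwargs": {"commands": [[4.5,-0.3,3.6,0,0],[4.5,-0.3,3.6,0,0],[4.5,-0.3,3.6,0,0],[4.5,-0.3,3.6,0,0],[4.5,-0.3,3.6,0,0],[4.5,-0.3,3.6,0,0],[4.5,-0.3,3.6,0,0],[4.5,-0.3,3.6,0,0],[4.5,-0.3,3.6,0,0],[4.5,-0.3,3.6,0,0],[4.5,-0.3,3.6,0,0],[4.5,-0.3,3.6,0,0]]}}

```text
time_s: 6.27
eef_pos: [574.2, -145.8, 228.2]
ee_rot: [-0.0, 0.998, 0.061, 0.0]
force: [0.6, 0.2, -0.5]
grip_width: 0.526
```

>>> {"fn": "apply_moves", "kwargs": {"commands": [[4.5,-0.3,3.6,0,0],[4.5,-0.3,3.4,0,0],[4.5,0,0,0,0.12],[4.5,0,0,0,0.12],[4.5,0,0,0,0.12],[4.5,0,0,0,0.12],[4.5,0,0,0,0.12],[4.5,0,0,0,0.12],[4.5,0,0,0,0.12],[4.5,0,0,0,0.12],[4.5,0,0,0,0.12],[4.5,0,0,0,0.12]]}}

```text
time_s: 7.27
eef_pos: [577.1, -214.1, 228.0]
ee_rot: [-0.0, 0.857, -0.516, -0.0]
force: [0.3, -0.2, 0.0]
grip_width: 0.521
```

>>> {"fn": "apply_moves", "kwargs": {"commands": [[4.5,0,0,0,0.02],[4.5,0,0,0,0]]}}

```text
time_s: 7.43
eef_pos: [577.3, -214.3, 228.1]
ee_rot: [-0.0, 0.854, -0.521, -0.0]
force: [0.2, -0.2, 0.2]
grip_width: 0.528
```

```bash
python3 - <<'E'
from h import *
t=ctrl.capture("top")[:,:,::-1];crop(t,140,160,110,130,5,"p5t");cv2.imwrite("pics/p5tf.png",t)
go(575,-215.3,150);print(ctrl.sense()['grip_width'],ctrl.sense()['joints'])
E
```

```text
shift cm [-0.02  0.26  7.81] rows>= 1.9 toolx angle -1.094 tilt [-0.  0. -1.]
0.5249568013821221 [-5.45376749e-01  5.12745858e-01  1.18279620e+00  7.92420602e-05
  1.44621292e+00  2.11934349e+00]
```

View pics/p5t.png

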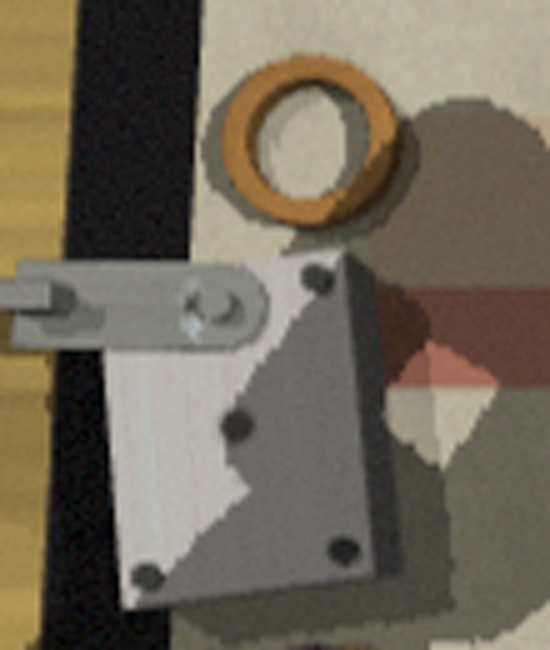

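>>> {"fn": "apply_moves", "kwargs": {"commands": [[4.5,0,0.25,2.5,0],[4.5,0,0,2.5,0],[4.5,0,0,2.3,0],[4.5,0,0,0,0]]}}

```text
time_s: 7.82
eef_pos: [573.5, -214.5, 150.5]
ee_rot: [-0.0, 0.854, -0.52, -0.004]
force: [-0.2, 0.5, 0.5]
grip_width: 0.527
```

```bash
python3 - <<'E'
from h import *
px=lambda x0,y0,s,u,v:(x0+(u+.5)/s-.5,y0+(v+.5)/s-.5)
print("hole top",onz("top",*px(140,160,5,237,425),60))
s=ctrl.capture("side")[:,:,::-1];crop(s,280,80,160,120,5,"p6");crop(ctrl.capture("top")[:,:,::-1],340,150,160,120,5,"p6t")
p=ctrl.sense()['eef_pos'];print(p,proj("side",p-[0,0,11]),proj("top",p-[0,0,11]),proj("side",p))
go(575,-215.3,150)
E
```

```text
hole top [535.21914399 222.06343933  60.        ]
[ 575.47831017 -215.62692252  155.50454236] [349.98750493 124.93870473] [437.56116337 217.16011471] [350.24496562 120.43674282]
shift cm [-0.05  0.03  0.55] rows>= 0.1 toolx angle -1.095 tilt [-0.  0. -1.]
```

View pics/p6.png

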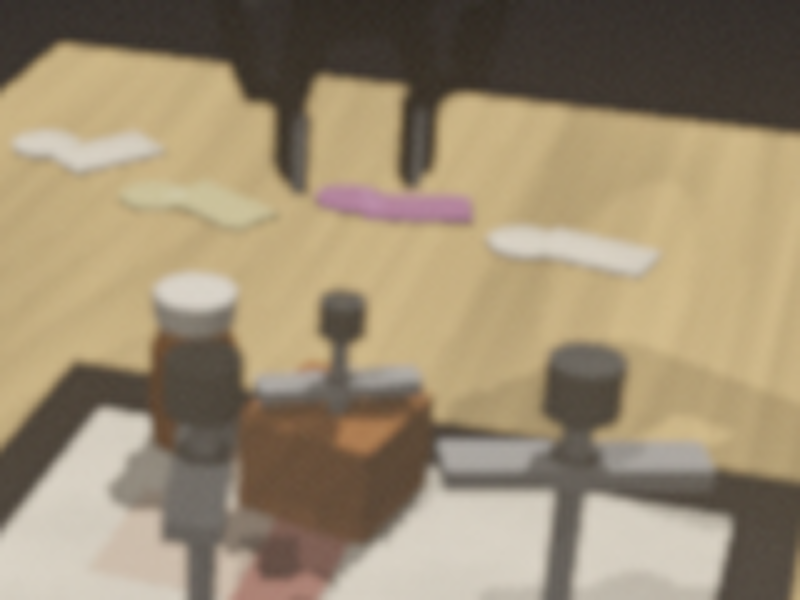

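View pics/p6t.png

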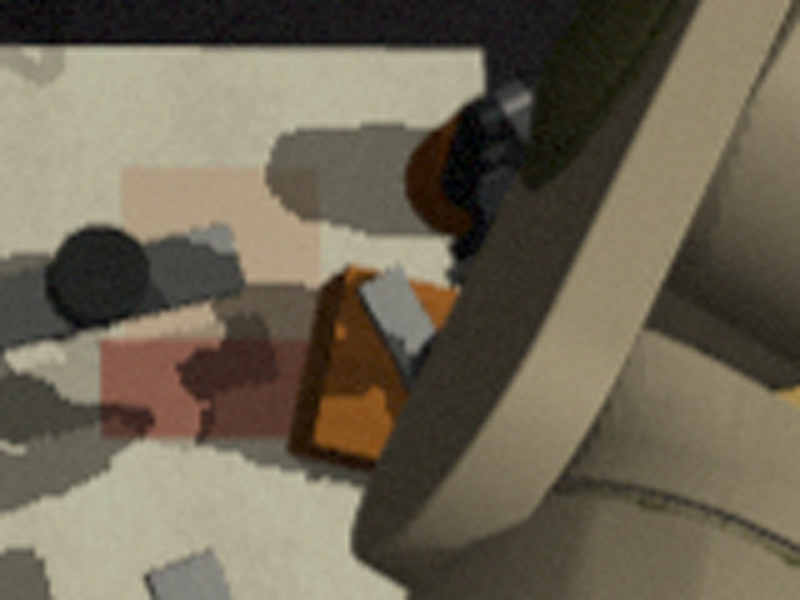

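>>> {"fn": "apply_moves", "kwargs": {"commands": [[4.5,0,0,1.5,0],[4.5,0,0,1.5,0],[4.5,0,0,1.0,0],[4.5,0,0,0.8,0],[4.5,0,0,0.5,0],[4.5,0,0,0.4,0],[4.5,0,0,0,0],[4.5,0,0,0,0]]}}

```text
time_s: 8.58
eef_pos: [575.8, -215.8, 98.6]
ee_rot: [-0.0, 0.853, -0.521, 0.0]
force: [-0.7, -0.3, 1.1]
grip_width: 0.524
```

```bash
python3 - <<'E'
from h import *
s=ctrl.capture("side")[:,:,::-1];crop(s,290,80,130,110,6,"p7")
p=ctrl.sense()['eef_pos'];print(p,ctrl.sense()['force'],proj("side",p-[0,0,11]),proj("side",p))
E
```

```text
[ 575.81101114 -215.85110866   98.71290117] [-0.03748912 -0.92902554  0.39785924] [348.59879103 147.22263955] [348.83904916 143.00888086]
```

View pics/p7.png

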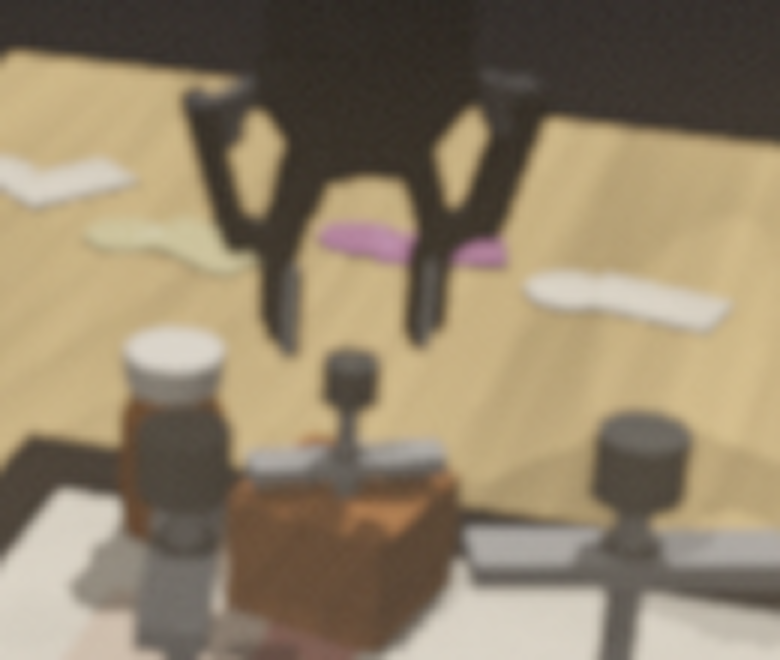

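>>> {"fn": "apply_moves", "kwargs": {"commands": [[4.5,0,0,0.6,0],[4.5,0,0,0.5,0],[4.5,0,0,0.4,0],[4.5,0,0,0,0]]}}

```text
time_s: 8.97
eef_pos: [575.0, -215.4, 81.9]
ee_rot: [-0.0, 0.853, -0.522, -0.001]
force: [-0.1, -0.4, 0.2]
grip_width: 0.526
```

```bash
python3 - <<'E'
from h import *
s=ctrl.capture("side")[:,:,::-1];crop(s,290,80,130,110,6,"p8")
p=ctrl.sense()['eef_pos'];print(p,ctrl.sense()['force'],proj("side",p-[0,0,11]),proj("side",p))
E
```

```text
[ 575.26603476 -215.54264241   82.44074507] [-0.41201909  0.01632947 -0.22298948] [348.43506339 153.45214164] [348.67217381 149.31456776]
```

View pics/p8.png

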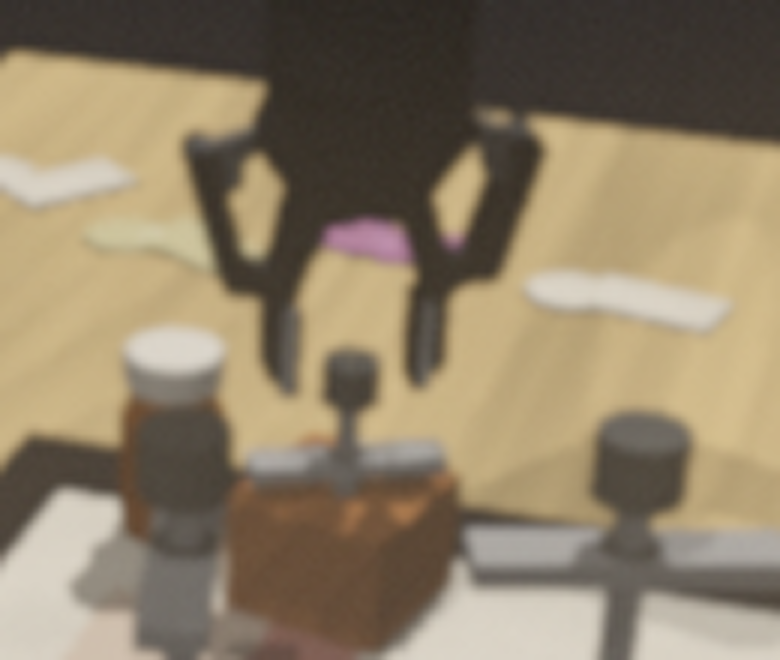

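>>> {"fn": "apply_moves", "kwargs": {"commands": [[4.5,0,0,0.3,0],[4.5,0,0,0.2,0],[4.5,0,0,0.1,0],[4.5,0,0,0,0],[2.0,0,0,0,0],[2.0,0,0,0,0],[2.0,0,0,0,0],[2.0,0,0,0,0],[2.0,0,0,0,0],[2.0,0,0,0,0]], "squeeze": 40}}

```text
time_s: 9.85
eef_pos: [575.6, -215.8, 77.4]
ee_rot: [0.0, 0.853, -0.521, 0.0]
force: [-0.5, -0.3, 1.6]
grip_width: 0.252
```

```bash
python3 - <<'E'
from h import *
s=ctrl.capture("side")[:,:,::-1];crop(s,290,80,130,110,6,"p9")
p=ctrl.sense()['eef_pos'];print(p,ctrl.sense()['force'],ctrl.sense()['grip_width']*85.4)
E
```

```text
[ 575.6823566  -215.7699893    77.40543026] [-0.05146108 -0.13300577  2.66510563] 21.291970244513184
```

View pics/p9.png

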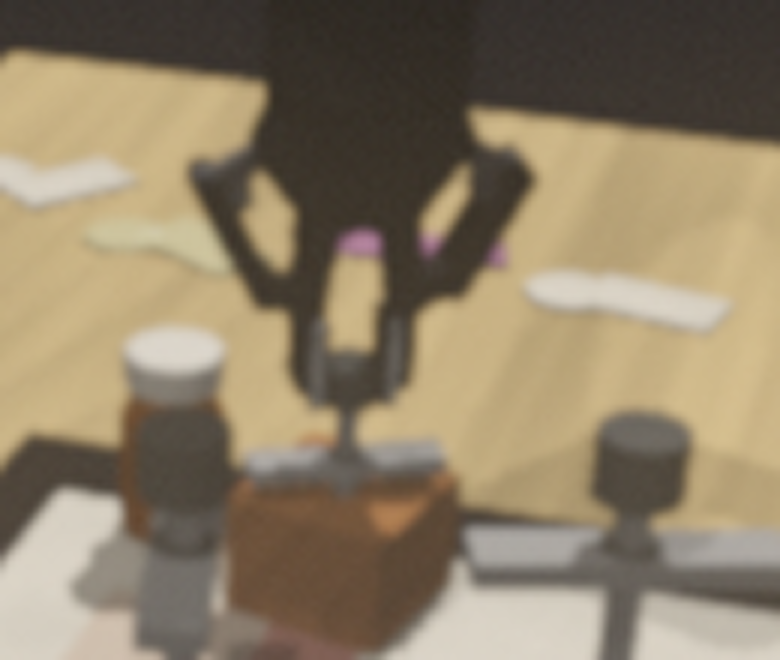

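>>> {"fn": "apply_moves", "kwargs": {"commands": [[2.0,0,0,-0.5,0],[2.0,0,0,-1,0],[2.0,0,0,-1.5,0],[2.0,0,0,-2,0],[2.0,0,0,-2,0],[2.0,0,0,-2,0],[2.0,0,0,-2,0],[2.0,0,0,-2,0],[2.0,0,0,-2,0],[2.0,0,0,-0.5,0],[2.0,0,0,0,0]]}}

```text
time_s: 10.82
eef_pos: [575.9, -215.8, 233.7]
ee_rot: [-0.0, 0.853, -0.521, 0.001]
force: [-0.4, 1.2, -1.7]
grip_width: 0.248
```

```bash
python3 - <<'E'
from h import *
s=ctrl.capture("side")[:,:,::-1];crop(s,270,20,160,130,5,"p10")
p=ctrl.sense()['eef_pos'];print(p,ctrl.sense()['force'],ctrl.sense()['grip_width']*85.4)
go(536.6,224,225)
E
```

```text
[ 575.44011248 -215.59514969  231.95523153] [ 0.13075649 -0.02728211 -2.67358076] 21.21351219051681
shift cm [-40.89 -16.59   0.69] rows>= 10.6 toolx angle -1.097 tilt [ 0. -0. -1.]
```

View pics/p10.png

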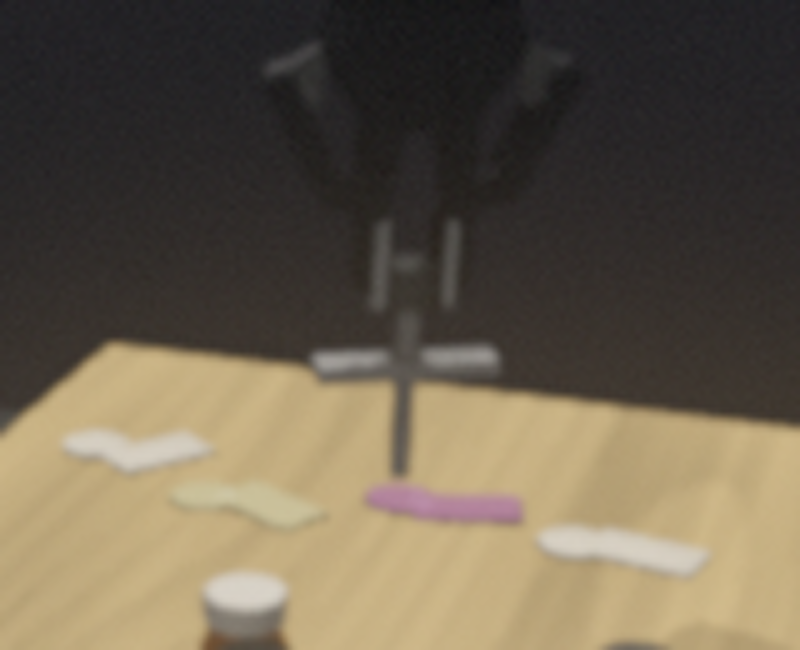

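>>> {"fn": "apply_moves", "kwargs": {"commands": [[2.0,-1.5,-0.6,0,0],[2.0,-2.5,-1,0,0],[2.0,-2.6,-1.05,0,0],[2.0,-2.6,-1.05,0,0],[2.0,-2.6,-1.05,0,0],[2.0,-2.6,-1.05,0,0],[2.0,-2.6,-1.05,0,0],[2.0,-2.6,-1.05,0,0],[2.0,-2.6,-1.05,0,0],[2.0,-2.6,-1.05,0,0],[2.0,-2.6,-1.05,0,0],[2.0,-2.6,-1.05,0,0]]}}

```text
time_s: 11.87
eef_pos: [545.1, 108.5, 230.7]
ee_rot: [0.001, 0.853, -0.521, -0.001]
force: [0.2, 0.3, -2.6]
grip_width: 0.251
```

>>> {"fn": "apply_moves", "kwargs": {"commands": [[2.0,-2.6,-1.05,0,0],[2.0,-2.6,-1.05,0,0],[2.0,-2.6,-1.05,0,0],[2.0,-2.6,-1.05,0,0],[2.0,-1.5,-0.7,0,0],[2.0,0,0,0,-0.1],[2.0,0,0,0,-0.1],[2.0,0,0,0,-0.1],[2.0,0,0,0,-0.1],[2.0,0,0,0,-0.1],[2.0,0,0,0,-0.1],[2.0,0,0,0,-0.1]]}}

```text
time_s: 12.87
eef_pos: [534.6, 235.2, 230.5]
ee_rot: [0.0, 0.981, -0.195, -0.001]
force: [0.5, 0.2, -1.4]
grip_width: 0.249
```

>>> {"fn": "apply_moves", "kwargs": {"commands": [[2.0,0,0,0,-0.1],[2.0,0,0,0,-0.1],[2.0,0,0,0,-0.1],[2.0,0,0,0,-0.1],[2.0,0,0,0,-0.1],[2.0,0,0,0,-0.02],[2.0,0,0,0,0]]}}

```text
time_s: 13.45
eef_pos: [534.9, 235.1, 231.0]
ee_rot: [0.0, 0.998, 0.061, -0.001]
force: [0.7, -0.4, -0.9]
grip_width: 0.251
```

```bash
python3 - <<'E'
from h import *
s=ctrl.capture("side")[:,:,::-1];crop(s,210,160,160,130,5,"p11")
p=ctrl.sense()['eef_pos'];print(p,ctrl.sense()['force'],ctrl.sense()['grip_width']*85.4)
go(536.6,224,150)
E
```

```text
[535.12076734 234.98292405 231.26187775] [ 0.63829539  0.42211689 -2.02596549] 21.64485182005058
shift cm [0.03 1.11 8.13] rows>= 2.0 toolx angle 0.12 tilt [-0.002  0.    -1.   ]
```

View pics/p11.png

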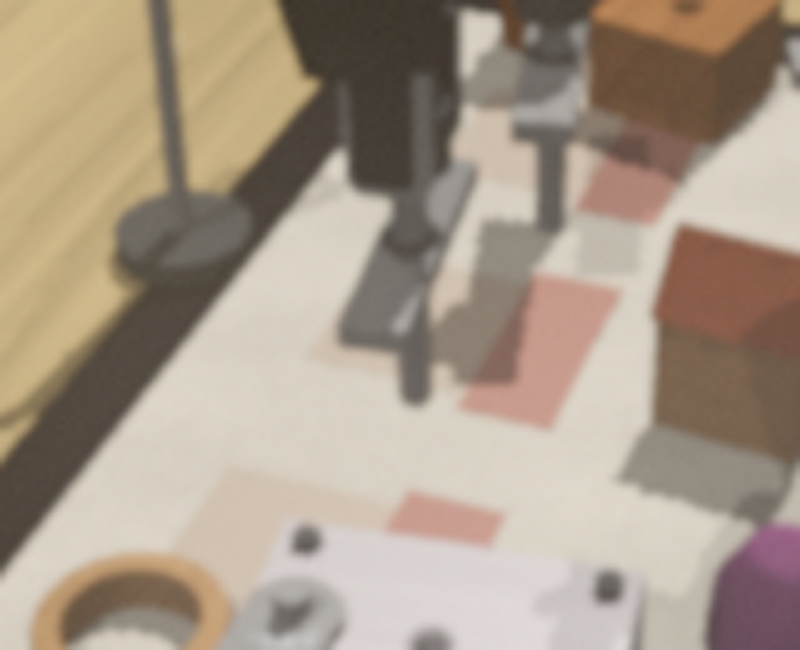

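```bash
python3 - <<'E'
from h import *
print(onz("side",292.4,239.2,165.9))
E
```

```text
[536.79082587 235.30926403 165.9       ]
```

>>> {"fn": "apply_moves", "kwargs": {"commands": [[2.0,0,0.5,0.5,0],[2.0,0,0.6,1.2,0],[2.0,0,0,1.5,0],[2.0,0,0,1.5,0],[2.0,0,0,1.2,0],[2.0,0,0,0.9,0],[2.0,0,0,0.6,0],[2.0,0,0,0.3,0],[2.0,0,0,0,0],[2.0,0,0,0,0]]}}

```text
time_s: 14.33
eef_pos: [537.3, 223.9, 155.6]
ee_rot: [-0.0, 0.998, 0.061, 0.0]
force: [-0.3, -0.8, -1.9]
grip_width: 0.255
```

```bash
python3 - <<'E'
from h import *
s=ctrl.capture("side")[:,:,::-1];crop(s,230,200,130,130,6,"p12")
t=ctrl.capture("top")[:,:,::-1];crop(t,140,160,150,130,5,"p12t")
p=ctrl.sense()['eef_pos'];print(p,ctrl.sense()['force'],ctrl.sense()['grip_width']*85.4)
E
```

```text
[537.38601174 223.88019773 155.76925674] [-0.30285209  0.40703158 -1.77258521] 21.3523474685087
```

View pics/p12.png

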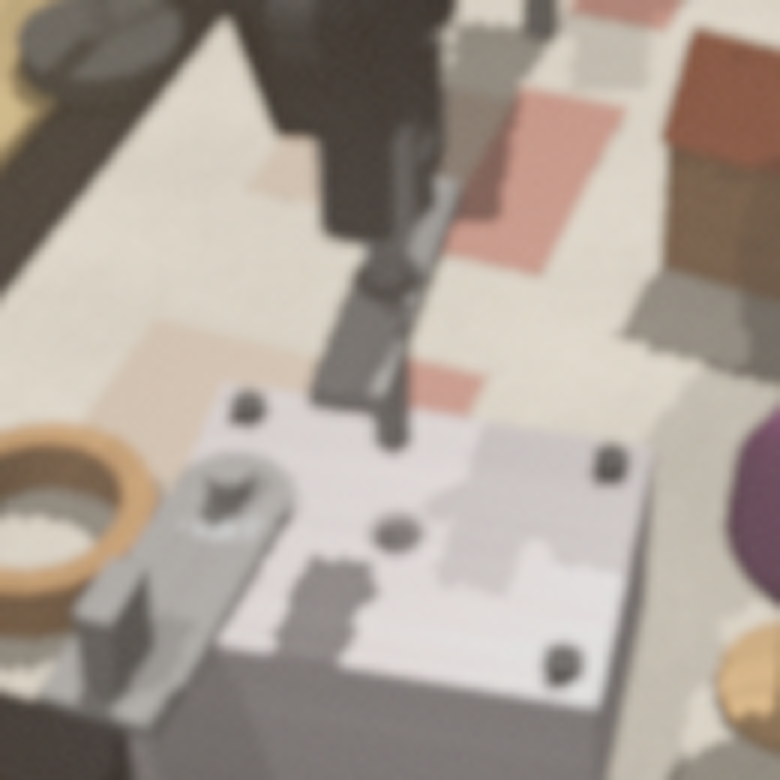

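View pics/p12t.png

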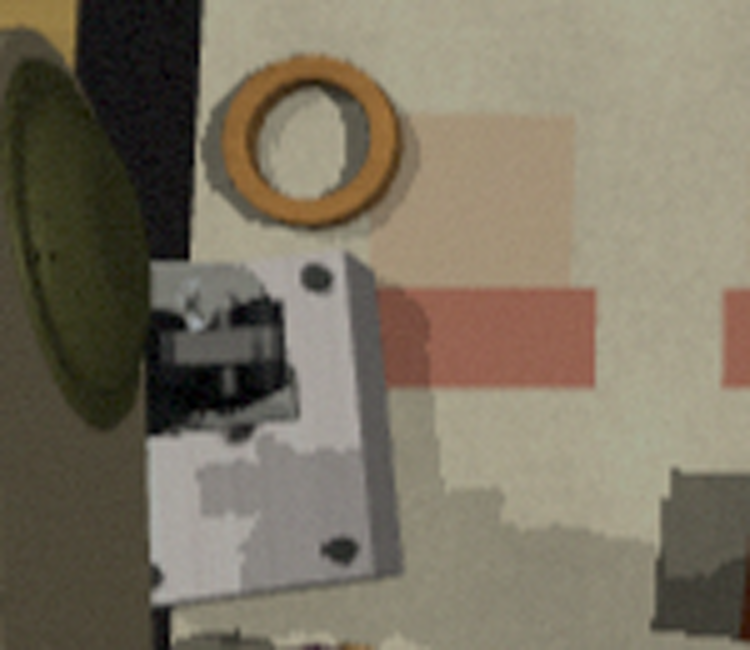

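```bash
cat >>h.py <<'E'
def cp(x0,y0,s,u,v):return (x0+(u+.5)/s-.5,y0+(v+.5)/s-.5)
E
python3 - <<'E'
from h import *
h=onz("side",*cp(230,200,6,397,533),60);t=onz("side",*cp(230,200,6,391,443),90.4)
print(h,t,h-t)
for z in(86,94):print(onz("side",*cp(230,200,6,391,443),z))
print("hole top", onz("top",*cp(140,160,5,240,432),60))
M=R();print(M[:2,:2].T@(h-t)[:2]/10)
E
```

```text
[538.12214573 225.01645394  60.        ] [539.43277419 224.13417529  90.4       ] [ -1.31062846   0.88227865 -30.4       ]
[541.19455664 219.91504964  86.        ]
[537.99131582 227.58618719  94.        ]
hole top [532.67770944 220.86583511  60.        ]
[-0.11928245 -0.10360165]
```

>>> {"fn": "apply_moves", "kwargs": {"commands": [[2.0,-0.12,-0.1,0.4,0],[2.0,0,0,0.6,0],[2.0,0,0,0.6,0],[2.0,0,0,0.4,0],[2.0,0,0,0.2,0],[2.0,0,0,0,0],[2.0,0,0,0,0]]}}

```text
time_s: 15.02
eef_pos: [535.8, 224.7, 133.1]
ee_rot: [0.0, 0.998, 0.061, 0.0]
force: [0.1, -1.4, -0.8]
grip_width: 0.249
```

```bash
python3 - <<'E'
from h import *
s=ctrl.capture("side")[:,:,::-1];crop(s,260,245,80,70,10,"p13")
p=ctrl.sense()['eef_pos'];print(p,ctrl.sense()['force'])
E
```

```text
[535.88843543 224.68567304 133.2628395 ] [-0.38736721  0.05402622 -1.08929274]
```

View pics/p13.png

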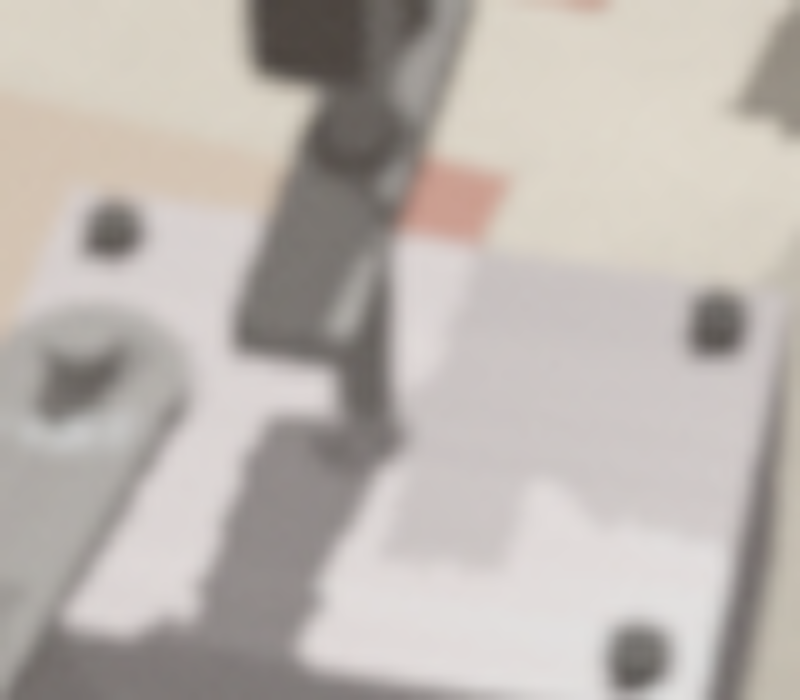

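```bash
python3 - <<'E'
from h import *
s=cv2.imread("pics/p13.png")[330:500,270:460]
g=cv2.normalize(s.astype(np.float32),None,0,255,cv2.NORM_MINMAX)
g=np.clip((g/255)**0.7*255*1.1,0,255).astype(np.uint8)
cv2.imwrite("pics/p13e.png",cv2.resize(g,None,fx=4,fy=3.4,interpolation=cv2.INTER_CUBIC))
E
```

```text
(no output)
```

View pics/p13e.png

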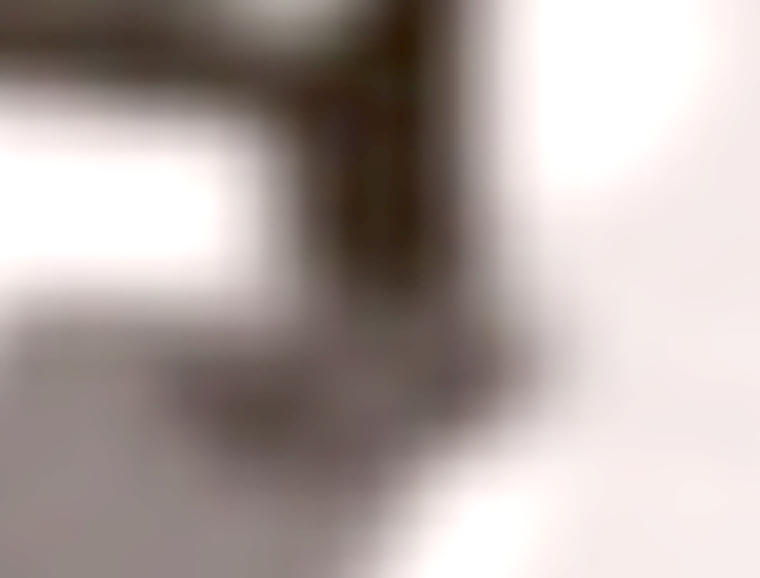

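>>> {"fn": "apply_moves", "kwargs": {"commands": [[2.0,0.04,0.08,0.2,0],[2.0,0,0,0.2,0],[2.0,0,0,0.15,0],[2.0,0,0,0.1,0],[2.0,0,0,0,0]]}}

```text
time_s: 15.48
eef_pos: [536.1, 223.9, 126.3]
ee_rot: [0.0, 0.998, 0.061, -0.0]
force: [0.2, 0.1, -1.7]
grip_width: 0.247
```

```bash
python3 - <<'E'
from h import *
s=ctrl.capture("side")[:,:,::-1];crop(s,275,270,40,30,20,"p14")
p=ctrl.sense()['eef_pos'];print(p,ctrl.sense()['force'])
E
```

```text
[536.18507945 223.92879877 126.47123488] [ 0.28996483 -0.49979221 -1.23034338]
```

View pics/p14.png

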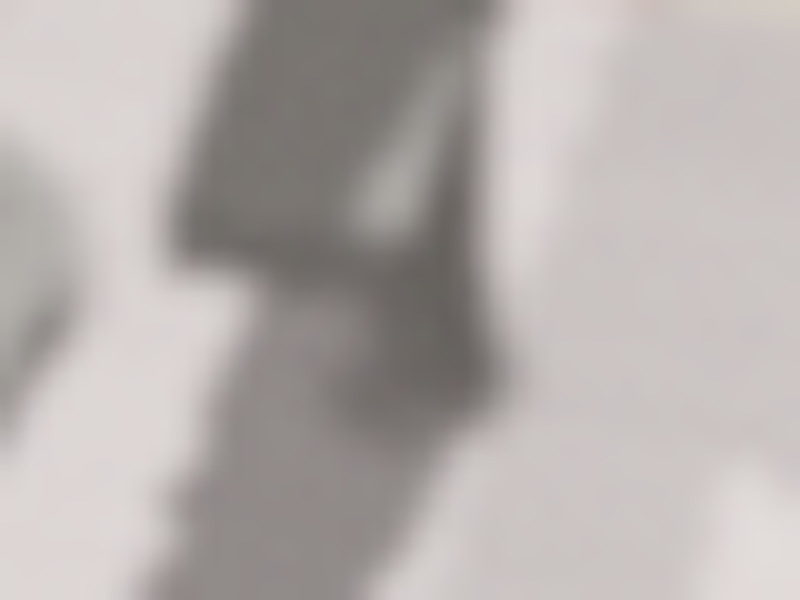

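>>> {"fn": "apply_moves", "kwargs": {"commands": [[2.0,0.07,0,0,0],[2.0,0,0,0.1,0],[2.0,0,0,0.1,0],[2.0,0,0,0.1,0],[2.0,0,0,0,0]]}}

```text
time_s: 15.95
eef_pos: [536.8, 224.0, 123.3]
ee_rot: [0.0, 0.998, 0.061, -0.0]
force: [-0.4, -0.5, -1.4]
grip_width: 0.246
```

>>> {"fn": "apply_moves", "kwargs": {"commands": [[2.0,0,0,0.1,0],[2.0,0,0,0.1,0],[2.0,0,0,0.1,0],[2.0,0,0,0,0]]}}

```text
time_s: 16.28
eef_pos: [536.8, 224.0, 120.4]
ee_rot: [0.0, 0.998, 0.061, -0.0]
force: [-0.6, 1.3, -2.9]
grip_width: 0.249
```

```bash
python3 - <<'E'
from h import *
s=ctrl.capture("side")[:,:,::-1];crop(s,275,260,60,50,14,"p15")
p=ctrl.sense()['eef_pos'];print(p,ctrl.sense()['force'],ctrl.sense()['wrist_torque'])
E
```

```text
[536.89873517 223.98347933 120.47048236] [ 0.35535567  0.16651896 -1.8473707 ] [ 0.02534841 -0.04831265 -0.04001449]
```

View pics/p15.png

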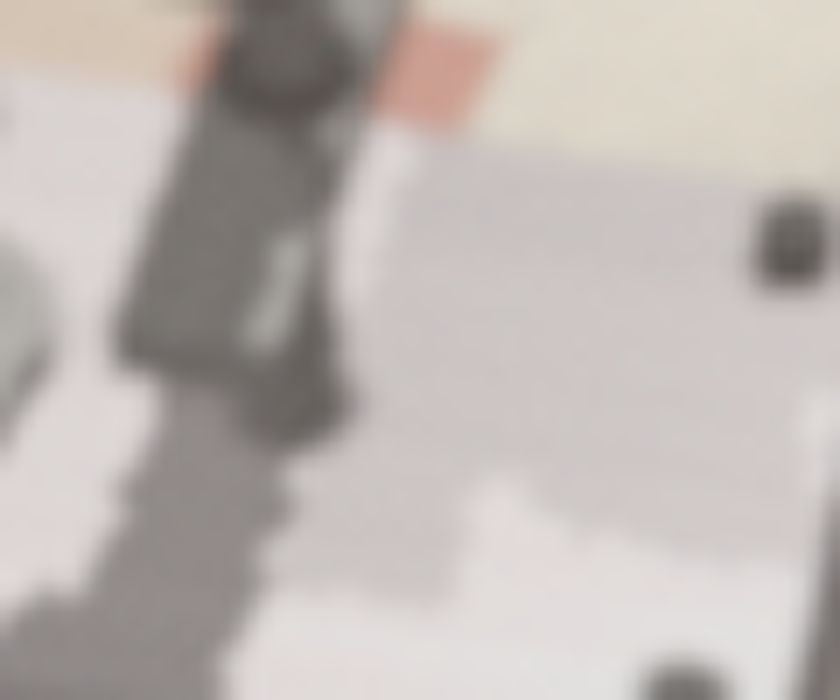

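>>> {"fn": "apply_moves", "kwargs": {"commands": [[2.0,0,0,0.15,0],[2.0,0,0,0.15,0],[2.0,0,0,0.15,0],[2.0,0,0,0.15,0],[2.0,0,0,0.15,0],[2.0,0,0,0.15,0],[2.0,0,0,0.1,0],[2.0,0,0,0,0]]}}

```text
time_s: 17.0
eef_pos: [536.8, 224.0, 110.3]
ee_rot: [0.0, 0.998, 0.061, -0.0]
force: [0.9, -0.3, -1.8]
grip_width: 0.252
```

>>> {"fn": "apply_moves", "kwargs": {"commands": [[2.0,0,0,0.15,0],[2.0,0,0,0.15,0],[2.0,0,0,0.15,0],[2.0,0,0,0.15,0],[2.0,0,0,0.15,0],[2.0,0,0,0.1,0],[2.0,0,0,0.1,0],[2.0,0,0,0,0]]}}

```text
time_s: 17.67
eef_pos: [536.9, 224.0, 100.9]
ee_rot: [0.0, 0.998, 0.061, -0.0]
force: [-0.5, 0.1, -1.8]
grip_width: 0.251
```

>>> {"fn": "apply_moves", "kwargs": {"commands": [[2.0,0,0,0.1,0],[2.0,0,0,0.1,0],[2.0,0,0,0.05,0],[2.0,0,0,0,0]]}}

```text
time_s: 18.0
eef_pos: [536.9, 224.0, 98.5]
ee_rot: [0.0, 0.998, 0.061, -0.0]
force: [0.1, -0.5, -1.8]
grip_width: 0.252
```

>>> {"fn": "apply_moves", "kwargs": {"commands": [[2.0,0,0,0.05,0],[2.0,0,0,0.05,0],[2.0,0,0,0.05,0],[2.0,0,0,0,0]]}}

```text
time_s: 18.33
eef_pos: [536.9, 224.0, 97.0]
ee_rot: [0.0, 0.998, 0.061, -0.0]
force: [-0.2, 0.1, -2.1]
grip_width: 0.248
```

>>> {"fn": "apply_moves", "kwargs": {"commands": [[2.0,0,0,0.05,0],[2.0,0,0,0.05,0],[2.0,0,0,0.05,0],[2.0,0,0,0,0]]}}

```text
time_s: 18.67
eef_pos: [536.9, 224.0, 95.5]
ee_rot: [0.0, 0.998, 0.061, -0.0]
force: [0.6, -0.2, -1.3]
grip_width: 0.247
```

>>> {"fn": "apply_moves", "kwargs": {"commands": [[2.0,0,0,0.05,0],[2.0,0,0,0.05,0],[2.0,0,0,0.05,0],[2.0,0,0,0,0]]}}

```text
time_s: 19.0
eef_pos: [536.9, 224.0, 94.0]
ee_rot: [0.0, 0.998, 0.061, -0.0]
force: [0.2, 0.3, -0.9]
grip_width: 0.248
```

>>> {"fn": "apply_moves", "kwargs": {"commands": [[2.0,0,0,0.05,0],[2.0,0,0,0.05,0],[2.0,0,0,0.05,0],[2.0,0,0,0,0]]}}

```text
time_s: 19.33
eef_pos: [536.9, 224.0, 92.4]
ee_rot: [0.0, 0.998, 0.061, -0.0]
force: [0.0, -0.4, -2.2]
grip_width: 0.252
```

>>> {"fn": "apply_moves", "kwargs": {"commands": [[2.0,0,0,0.05,0],[2.0,0,0,0.05,0],[2.0,0,0,0.05,0],[2.0,0,0,0,0]]}}

```text
time_s: 19.67
eef_pos: [536.9, 224.0, 91.0]
ee_rot: [0.0, 0.998, 0.061, -0.0]
force: [1.6, 0.2, -1.7]
grip_width: 0.249
```

>>> {"fn": "apply_moves", "kwargs": {"commands": [[2.0,0,0,0.05,0],[2.0,0,0,0.05,0],[2.0,0,0,0.05,0],[2.0,0,0,0,0]]}}

```text
time_s: 20.0
eef_pos: [536.9, 224.0, 89.5]
ee_rot: [0.0, 0.998, 0.061, -0.0]
force: [0.5, -0.5, -1.5]
grip_width: 0.251
```

>>> {"fn": "apply_moves", "kwargs": {"commands": [[2.0,0,0,0.05,0],[2.0,0,0,0.05,0],[2.0,0,0,0.05,0],[2.0,0,0,0,0]]}}

```text
time_s: 20.33
eef_pos: [536.9, 224.0, 88.0]
ee_rot: [0.0, 0.998, 0.061, -0.0]
force: [-1.2, 0.5, -1.5]
grip_width: 0.25
```

>>> {"fn": "apply_moves", "kwargs": {"commands": [[2.0,0,0,0.05,0],[2.0,0,0,0.05,0],[2.0,0,0,0.05,0],[2.0,0,0,0,0]]}}

```text
time_s: 20.67
eef_pos: [536.9, 224.0, 86.5]
ee_rot: [0.0, 0.998, 0.061, -0.0]
force: [-0.5, -0.1, -1.9]
grip_width: 0.25
```

>>> {"fn": "apply_moves", "kwargs": {"commands": [[2.0,0,0,0.05,0],[2.0,0,0,0.05,0],[2.0,0,0,0.05,0],[2.0,0,0,0,0]]}}

```text
time_s: 21.0
eef_pos: [536.9, 224.0, 85.0]
ee_rot: [0.0, 0.998, 0.061, -0.0]
force: [-0.9, -0.4, -1.8]
grip_width: 0.252
```

>>> {"fn": "apply_moves", "kwargs": {"commands": [[2.0,0,0,0.05,0],[2.0,0,0,0.05,0],[2.0,0,0,0,0]]}}

```text
time_s: 21.25
eef_pos: [537.1, 224.0, 84.2]
ee_rot: [-0.0, 0.998, 0.061, 0.0]
force: [-0.5, -0.3, -1.0]
grip_width: 0.249
```

```bash
python3 - <<'E'
from h import *
s=ctrl.capture("side")[:,:,::-1];crop(s,240,220,110,90,7,"p16")
p=ctrl.sense()['eef_pos'];print(p,ctrl.sense()['force'],ctrl.sense()['wrist_torque'])
E
```

```text
[537.00933219 224.00266697  84.17171553] [-0.99698639  0.27085453 -0.39965417] [-0.02453101 -0.0001782  -0.0416513 ]
```

View pics/p16.png

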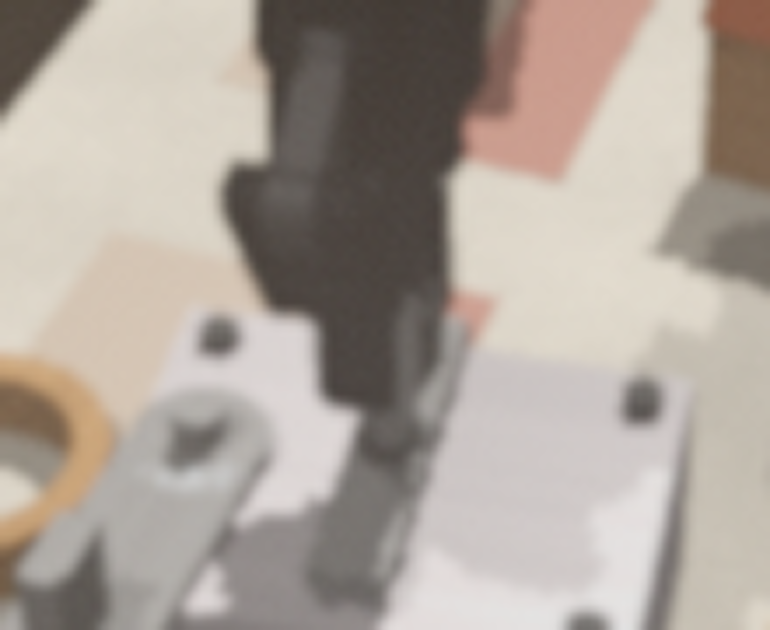

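>>> {"fn": "apply_moves", "kwargs": {"commands": [[2.0,0,0,0.05,0],[2.0,0,0,0,0],[2.0,0,0,0,0]]}}

```text
time_s: 21.55
eef_pos: [537.3, 224.1, 84.1]
ee_rot: [-0.0, 0.998, 0.061, 0.001]
force: [-0.8, -0.1, 4.2]
grip_width: 0.251
```

```bash
python3 - <<'E'
from h import *
p=ctrl.sense()['eef_pos'];print(p,ctrl.sense()['force'],ctrl.sense()['wrist_torque'])
E
```

```text
[537.26854008 224.06210547  84.09885574] [-0.75440739 -0.10885812  4.17200213] [-0.03224903  0.01556869 -0.00541957]
```

>>> {"fn": "apply_moves", "kwargs": {"commands": [[2.0,0,0,0.05,0],[2.0,0,0,0,0],[2.0,0,0,0,0]]}}

```text
time_s: 21.8
eef_pos: [537.6, 224.1, 84.0]
ee_rot: [-0.0, 0.998, 0.061, 0.001]
force: [-0.3, -0.2, 6.3]
grip_width: 0.254
```

>>> {"fn": "apply_moves", "kwargs": {"commands": [[3.0,0,0,0,0],[4.5,0,0,0,0],[4.5,0,0,0,0],[4.5,0,0,0,0],[4.5,0,0,0,0]]}}

```text
time_s: 22.22
eef_pos: [536.8, 224.0, 82.9]
ee_rot: [0.0, 0.998, 0.061, -0.0]
force: [-0.5, -0.1, 0.7]
grip_width: 0.526
```

```bash
python3 - <<'E'
from h import *
s=ctrl.capture("side")[:,:,::-1];crop(s,240,210,110,90,7,"p17")
t=ctrl.capture("top")[:,:,::-1];crop(t,140,180,110,90,7,"p17t")
p=ctrl.sense()['eef_pos'];print(p,ctrl.sense()['force'],ctrl.sense()['grip_width'])
E
```

```text
[536.89908357 223.99006024  82.98747791] [ 0.08921057 -0.01431773 -0.29477917] 0.5289791990402288
```

View pics/p17.png

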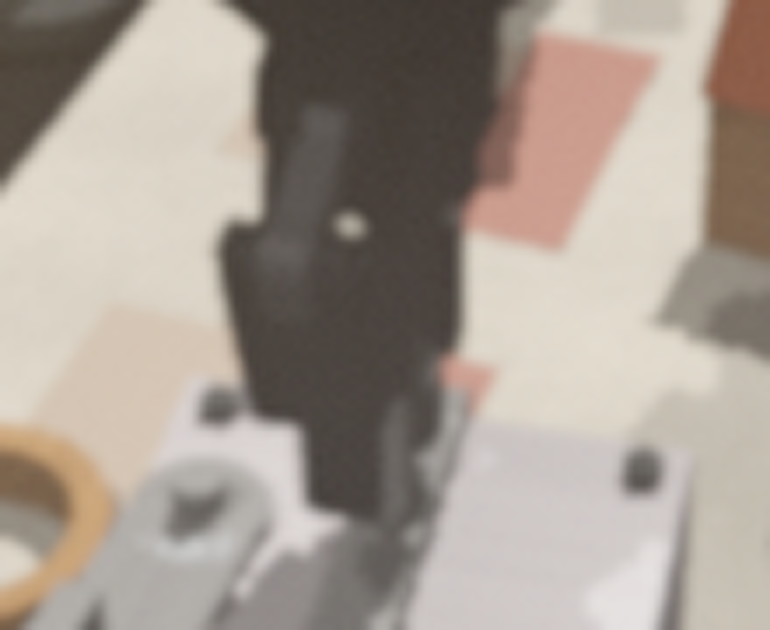

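View pics/p17t.png

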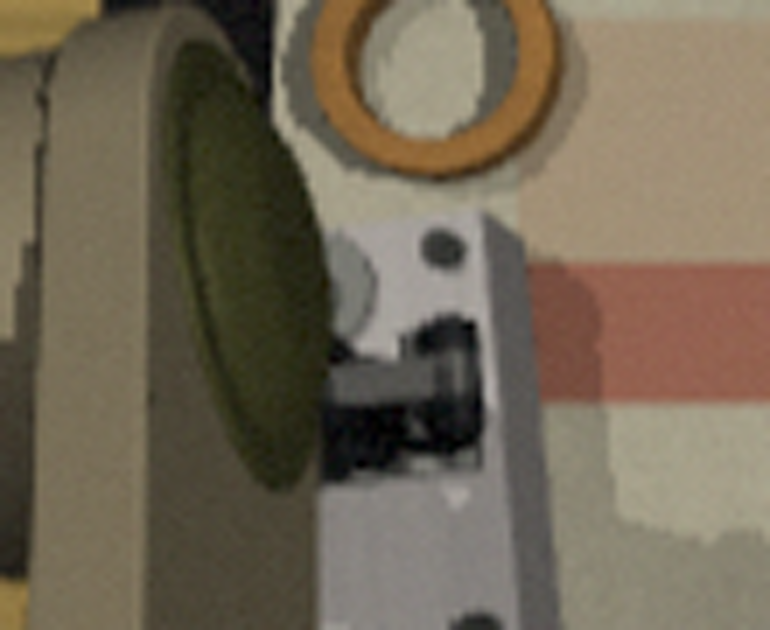

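>>> {"fn": "apply_moves", "kwargs": {"commands": [[4.5,0,0,0.2,0],[4.5,0,0,0.2,0],[4.5,0,0,0.2,0],[4.5,0,0,0.2,0],[4.5,0,0,0,0]]}}

```text
time_s: 22.73
eef_pos: [536.7, 224.0, 74.5]
ee_rot: [0.0, 0.998, 0.061, -0.0]
force: [-0.4, -0.1, 0.1]
grip_width: 0.529
```

>>> {"fn": "apply_moves", "kwargs": {"commands": [[4.5,0,0,0.1,0],[4.5,0,0,0.1,0],[4.5,0,0,0.1,0],[4.5,0,0,0.1,0],[4.5,0,0,0,0]]}}

```text
time_s: 23.15
eef_pos: [536.9, 224.0, 70.9]
ee_rot: [0.0, 0.998, 0.061, -0.0]
force: [-0.3, -0.5, -0.4]
grip_width: 0.529
```

>>> {"fn": "apply_moves", "kwargs": {"commands": [[4.5,0,0,0.1,0],[4.5,0,0,0.1,0],[4.5,0,0,0.1,0],[4.5,0,0,0,0]]}}

```text
time_s: 23.48
eef_pos: [536.8, 224.0, 67.9]
ee_rot: [0.0, 0.998, 0.061, -0.0]
force: [0.2, 0.1, -0.5]
grip_width: 0.526
```

>>> {"fn": "apply_moves", "kwargs": {"commands": [[4.5,0,0,0.1,0],[4.5,0,0,0.1,0],[4.5,0,0,0.1,0],[4.5,0,0,0,0]]}}

```text
time_s: 23.82
eef_pos: [536.9, 224.0, 64.8]
ee_rot: [0.0, 0.998, 0.061, -0.0]
force: [-0.8, 0.2, -0.4]
grip_width: 0.53
```

>>> {"fn": "apply_moves", "kwargs": {"commands": [[4.5,0,0,0.1,0],[4.5,0,0,0.1,0],[4.5,0,0,0,0]]}}

```text
time_s: 24.07
eef_pos: [536.9, 224.0, 62.9]
ee_rot: [0.0, 0.998, 0.061, -0.0]
force: [0.5, 0.2, 0.5]
grip_width: 0.525
```

```bash
python3 - <<'E'
from h import *
s=ctrl.capture("side")[:,:,::-1];crop(s,240,220,110,90,7,"p18")
p=ctrl.sense()['eef_pos'];print(p,ctrl.sense()['force'],ctrl.sense()['grip_width'])
E
```

```text
[536.90105308 223.99404532  62.99811406] [0.1030933  0.31211948 0.21229574] 0.5270650454846624
```

View pics/p18.png

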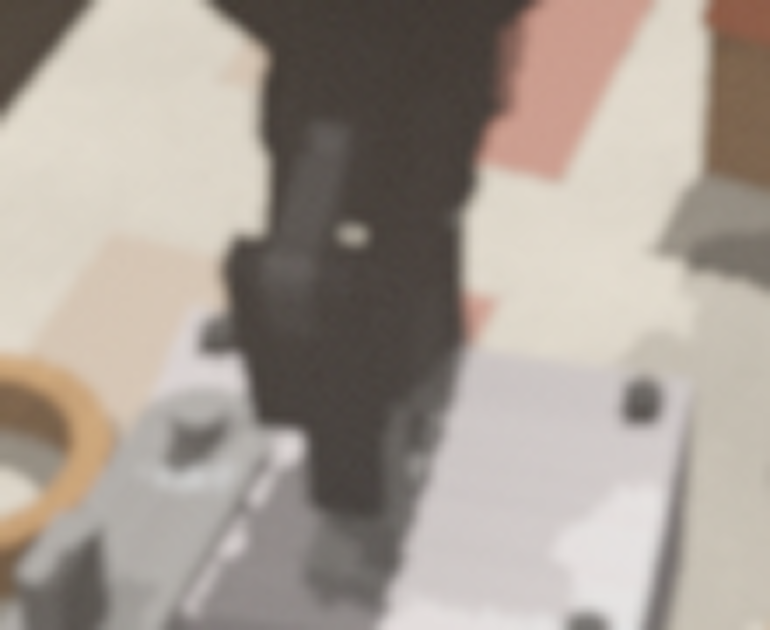

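>>> {"fn": "apply_moves", "kwargs": {"commands": [[4.5,0,0,0.1,0],[4.5,0,0,0.05,0],[4.5,0,0,0.05,0],[4.5,0,0,0,0]]}}

```text
time_s: 24.45
eef_pos: [536.9, 224.0, 61.0]
ee_rot: [0.0, 0.998, 0.061, -0.0]
force: [0.5, 0.5, -0.3]
grip_width: 0.526
```

>>> {"fn": "apply_moves", "kwargs": {"commands": [[4.5,0,0,0.05,0],[4.5,0,0,0.05,0],[4.5,0,0,0.05,0],[4.5,0,0,0,0]]}}

```text
time_s: 24.78
eef_pos: [536.9, 224.0, 59.5]
ee_rot: [0.0, 0.998, 0.061, -0.0]
force: [0.0, 0.1, -0.2]
grip_width: 0.528
```

>>> {"fn": "apply_moves", "kwargs": {"commands": [[4.5,0,0,0.05,0],[4.5,0,0,0.05,0],[4.5,0,0,0.05,0],[4.5,0,0,0,0]]}}

```text
time_s: 25.12
eef_pos: [537.1, 224.0, 58.3]
ee_rot: [-0.0, 0.998, 0.061, 0.0]
force: [-0.3, -0.0, 3.5]
grip_width: 0.532
```

>>> {"fn": "apply_moves", "kwargs": {"commands": [[4.5,0,0,0.05,0],[4.5,0,0,0.05,0],[4.5,0,0,0.05,0],[4.5,0,0,0,0]]}}

```text
time_s: 25.45
eef_pos: [536.9, 224.0, 56.5]
ee_rot: [-0.0, 0.998, 0.061, 0.0]
force: [0.3, -0.5, 2.5]
grip_width: 0.527
```

```bash
python3 - <<'E'
from h import *
s=ctrl.capture("side")[:,:,::-1];crop(s,240,220,110,90,7,"p19")
p=ctrl.sense()['eef_pos'];print(p,ctrl.sense()['force'],ctrl.sense()['wrist_torque'])
E
```

```text
[536.9707236  223.9998509   56.55083077] [ 0.81603935 -0.31252666  2.13738269] [-0.11099976 -0.04993631 -0.03277759]
```

View pics/p19.png

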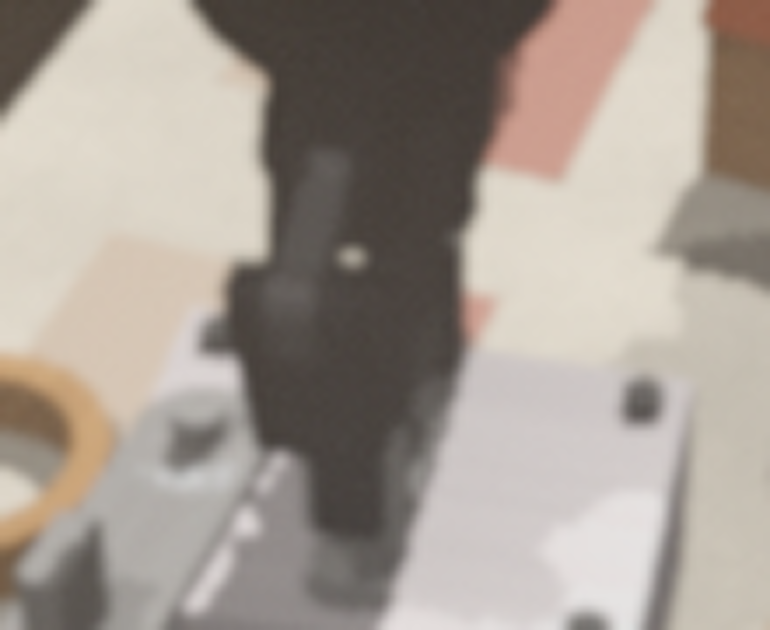

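>>> {"fn": "apply_moves", "kwargs": {"commands": [[4.5,0,0,0.05,0],[4.5,0,0,0.05,0],[4.5,0,0,0.05,0],[4.5,0,0,0,0]]}}

```text
time_s: 25.83
eef_pos: [536.9, 224.0, 55.0]
ee_rot: [0.0, 0.998, 0.061, -0.0]
force: [0.7, -0.5, 2.2]
grip_width: 0.526
```

>>> {"fn": "apply_moves", "kwargs": {"commands": [[4.5,0,0,0.05,0],[4.5,0,0,0.05,0],[4.5,0,0,0,0]]}}

```text
time_s: 26.08
eef_pos: [536.9, 224.0, 54.0]
ee_rot: [0.0, 0.998, 0.061, -0.0]
force: [-0.0, -0.1, 2.6]
grip_width: 0.526
```

>>> {"fn": "apply_moves", "kwargs": {"commands": [[4.5,0,0,0.05,0],[4.5,0,0,0.05,0],[4.5,0,0,0,0]]}}

```text
time_s: 26.33
eef_pos: [537.0, 224.0, 53.6]
ee_rot: [0.0, 0.998, 0.061, 0.0]
force: [-1.9, -0.7, 8.0]
grip_width: 0.53
```

>>> {"fn": "apply_moves", "kwargs": {"commands": [[4.5,0,0,0.05,0],[4.5,0,0,0,0],[4.5,0,0,0,0]]}}

```text
time_s: 26.58
eef_pos: [537.1, 224.0, 53.6]
ee_rot: [0.0, 0.998, 0.061, 0.0]
force: [-3.1, -0.5, 11.9]
grip_width: 0.534
```

>>> {"fn": "apply_moves", "kwargs": {"commands": [[4.5,0,0,0.05,0],[4.5,0,0,0,0],[4.5,0,0,0,0]]}}

```text
time_s: 26.83
eef_pos: [537.1, 224.0, 53.6]
ee_rot: [0.0, 0.998, 0.061, 0.0]
force: [-5.7, -1.8, 16.4]
grip_width: 0.526
```

>>> {"fn": "apply_moves", "kwargs": {"commands": [[4.5,0,0,-0.2,0],[4.5,0,0,-0.3,0],[4.5,0,0,-0.5,0],[4.5,0,0,-1,0],[4.5,0,0,-1.5,0],[4.5,0,0,-2,0],[4.5,0,0,-2.5,0],[4.5,0,0,-2.5,0],[4.5,0,0,-2.5,0],[4.5,0,0,-1,0]]}}

```text
time_s: 27.67
eef_pos: [537.9, 224.3, 196.1]
ee_rot: [-0.0, 0.998, 0.061, 0.003]
force: [0.6, 0.2, 0.4]
grip_width: 0.524
```

>>> {"fn": "apply_moves", "kwargs": {"commands": [[4.5,0,1,-1,0],[4.5,-1.5,2,0,0],[4.5,-1.5,3,0,0],[4.5,-1.5,3,0,0],[4.5,-1.5,3,0,0],[4.5,-1.5,3,0,0],[4.5,-1,2,0,0],[4.5,0,1,0,0],[4.5,0,0,0,0]]}}

```text
time_s: 28.42
eef_pos: [474.6, 33.2, 201.7]
ee_rot: [0.0, 0.998, 0.06, -0.0]
force: [0.3, 1.6, -0.7]
grip_width: 0.528
```

```bash
python3 - <<'E'
from h import *
s=ctrl.capture("side")[:,:,::-1];crop(s,230,200,130,100,6,"p20");cv2.imwrite("pics/p20f.png",s)
t=ctrl.capture("top")[:,:,::-1];crop(t,110,190,110,100,6,"p20t");cv2.imwrite("pics/p20tf.png",t)
p=ctrl.sense()['eef_pos'];print(p,ctrl.sense()['force'],ctrl.sense()['time_s'])
E
```

```text
[474.892275    35.23015886 201.73759392] [ 0.68783622  0.76733723 -0.48920814] 28.5167
```

View pics/p20.png

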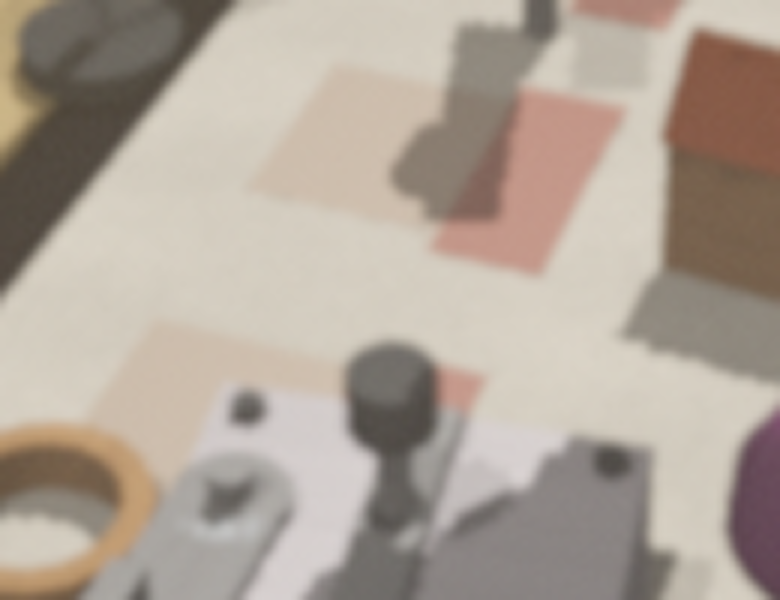

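View pics/p20t.png

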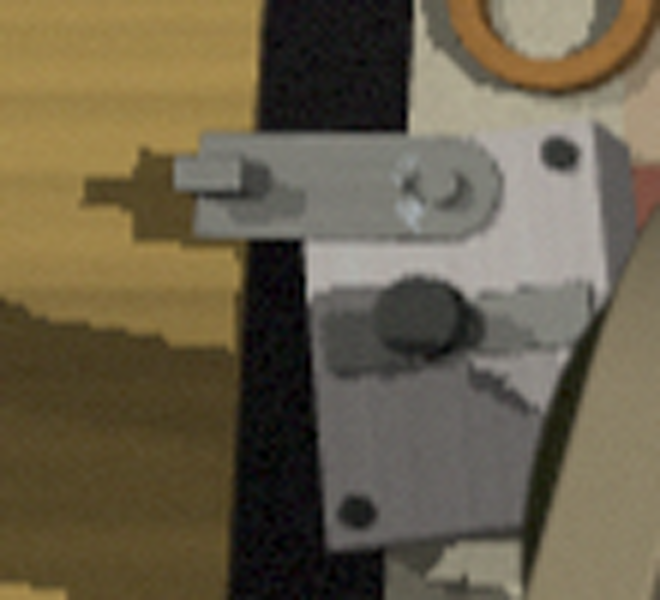

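View pics/p20f.png

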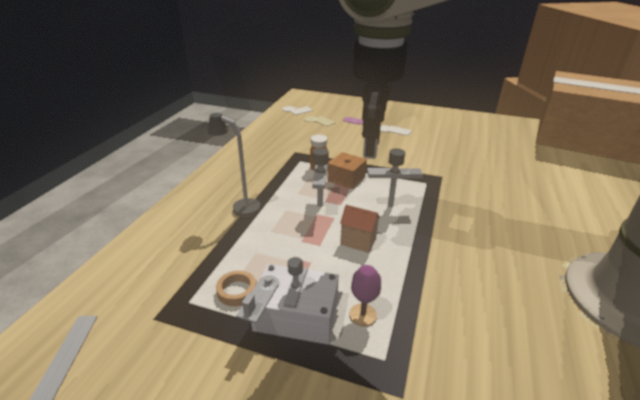

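View pics/p20tf.png

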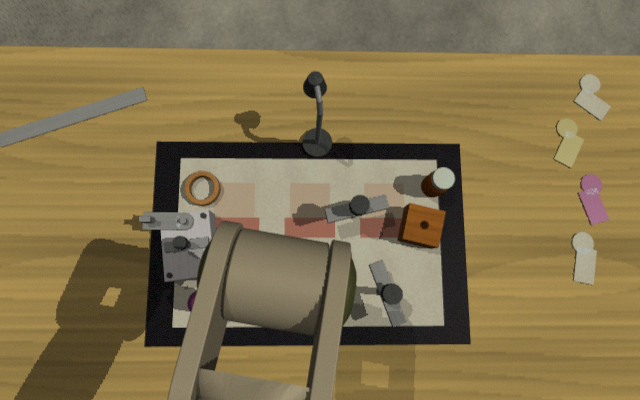

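```bash
python3 - <<'E'
from h import *
s=cv2.imread("pics/p20f.png");crop(s,240,250,110,85,7,"p21")
print("knob top tri",tri(cp(230,200,6,392,366),cp(110,190,6,421,315)))
E
```

```text
knob top tri (array([537.62710324, 221.31758744, 113.88852568]), np.float64(3.9901932175059507))
```

View pics/p21.png

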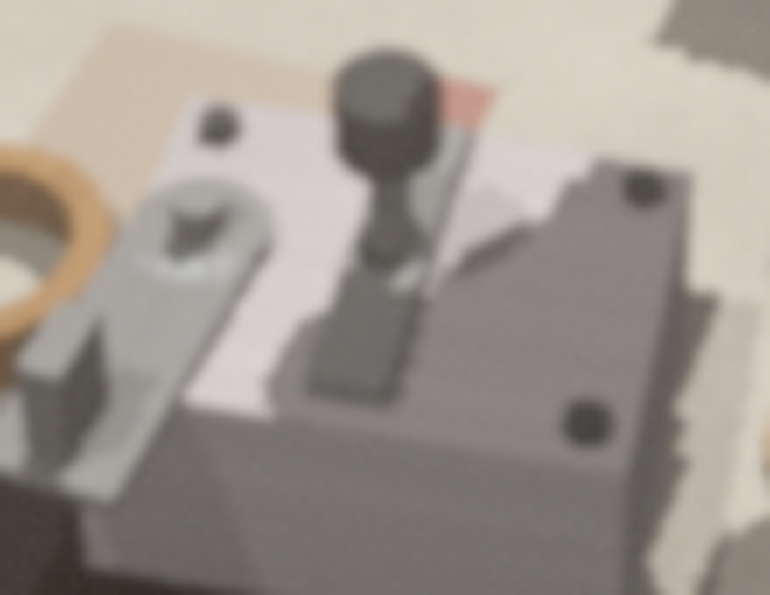

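```bash
python3 -c "
from rig import ctrl
print(ctrl.finish_job())"
```

```text
the job is handed in; nothing more can be done
None
```

I handed the job in at about 28.5 s. The gauge stands in the socket with its rod on the bottom, and its stop bar lies flat on the block, roughly along the block's y.

- **Cover:** I swung it aside to about 1.7 rad, judged by eye from the pictures.
- **Gauge:** I took the smallest one from the stand by its knob, lowered it under control, and felt the bottom. The vertical force rose from about -1.8 N to +6 N, which puts the socket about 41 mm deep.
- **Stop bar:** I slid it down with both open fingertips at about 2–3 N until it stopped on the block. I then pressed to about 16 N and it moved no further.

**Last checks:**
- The side picture shows the bar flat on the block with no visible gap.
- The knob's top triangulates at 113.9 mm, against about 114.7 mm expected for that depth.
- The stand, house, jar, tape, lamp and the two larger gauges look unmoved in both pictures. I could see the tree fully only in the side picture, because the arm covers most of it in the top one.

**What disagreed:**
- The two cameras differed by up to about 4 mm in x. I aligned the rod with the socket using the side camera alone.
- The fingertips looked about 16–20 mm higher than the stated tool geometry. I set the gripping and pressing heights from the pictures and the force readings instead.

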